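# Put the varnished plaque under the curing lamp

### The arm

A 6-joint arm with a two-finger parallel gripper is mounted at the origin on the work surface. World frame = base frame: x ahead of the robot, y to its left, z up, the work surface at z = 0. Lengths are in m, angles in rad, forces in N, time in s.
With the tool pointing down it reaches from about 0.325 to 0.775 m from the base axis. Payload 5.5 kg.
Tool frame: the origin (TCP) lies midway between the tips of the shut fingers; the grasp point (between the pads) lies 19 mm behind it; y points along the fingers, z is the direction in which the jaws open and shut, and the axes are right-handed (so a half turn about y gives the same grasp; the last joint's range is limited). The gripper opens to 85 mm and grips with 20 to 120 N. Pads are 22 mm wide; open, the fingers measure 114 mm over their backs; the gripper's body (76 mm by 85 mm) begins 54 mm behind the grasp point. The pads swing forward as they close: fully open they stand 13 mm farther back than shut.
Start: joints at [-1.374, 0.091, 1.231, -0, 1.82, -0.057], TCP at [0.151, -0.581, 0.231] pointing down, gripper open.
Joint ranges: [-2.87, 2.87], [-0.86, 2.18], [0.17, 2.46], [-1.51, 4.65], [0.06, 2.69], [-2.65, 2.65]. Speed limits (rad/s): [2.57, 2.57, 3.01, 3.14, 3.14, 3.14].

### API

Orientations are given as [roll, pitch, yaw] about the fixed x, y, z axes, in that order (R = Rz(yaw) Ry(pitch) Rx(roll)).
In Python, from workcell import r gives the robot as it stands. The module is installed in compiled form; this text tells all that it offers.
- The arm moves only by the tool send_rows, never from a script. Its argument "targets" is a list of rows, each a list of 7 numbers: the shift along the world's x, y, z in mm, then the turn, a rotation vector about the world's x, y, z in degrees, then the finger opening in mm, from 0 to 85.4. A call has 1 to 8 rows; each row is the pose to reach, as a shift and turn from the pose commanded when the call began; what a row does not reach only later rows make up. A row lasts 1/8 s, in which the tool goes at most 62.5 mm and 10.7 degrees, less where a joint would pass 70% of its speed; a pose out of reach is approached as far as the arm can. A call with a gripper value outside its range is refused whole. The fingers move at their own pace and stop on an object; "newtons" is the grip in N (left out, the last holds). Time passes only in rows, so rows that repeat a pose let the fingers close. It gives the time, the measured TCP pose, the force and the opening at its end, in the units of the state.
- r.state(): the state, without advancing time (a new reading comes with each control period).
- r.get_image(name): name is "scene" or "top" or "wrist"; returns (picture, depth): 384x512x3 uint8, blue, green, red; 384x512 float32, m along the optical axis (not along the pixel's ray), 0 where there is no reading.
- r.get_calibration(name): a dict with "intrinsics" (3x3 intrinsics, pixels), "rvec" (rotation vector, rad) and "tvec" (3), from world to camera coordinates, as OpenCV has them. Camera axes: x right, y down, z forward; pixel columns grow to the right and rows downward; lengths in m; the calibration is good to about 2 mm. A picture is of the moment at which its call begins: read the wrist's pose just before it. get_calibration takes no time and is no camera call; for the wrist camera it gives the pose at the moment of the call.
- r.close_job(): hands the job in, once; it reports no verdict.
The state is a dict: "clock": time; "joints": joint angles; "qvel": joint speeds; "joint_torque": joint torques, N m; "eef_pos": TCP position; "tcp_rot": TCP orientation; "ft_force": force on the tool from outside, world axes, zero at the start; "wrist_torque": the same for the moment, N m; "gripper_width": finger opening in m.
Only numpy, scipy, OpenCV 4.12 (cv2) and the standard library are available. Lean on these libraries where they do the work, as an engineer would, in place of code of your own. Each camera call takes 0.05 s, during which the arm holds its last target.

### The job

The dark wooden plaque on the drying board is freshly varnished, so slide the spatula under it and carry it, level and never touched by the gripper, onto the two rails under the head of the curing lamp. Set it down gently, centred and square on the rails, draw the spatula right out of the lamp, press the lamp's start button fully down, and leave the spatula standing on the open bench top with its blade flat. Do not bump the lamp with the arm or gripper body, and do not disturb the varnish tin.

Things in the scene. Friction and masses are not known exactly. Their poses are not given: they have to be found in the camera images.
- spatula: Loose cranked spatula, 145 g, standing on its flat steel blade on the bench, tip pointing away from the robot (yaw -0.5 to -0.1 rad), handle towards it; right of the lamp. Origin: centre of the blade's underside; blade 80 (x) x 60 (y) x 2.5 mm, tip at x = +40 mm, z up. From its rear edge neck and handle, 100 mm in all, rise straight back (-x) at 50 degrees to the blade.
- spatula_grip (a point): Where to grip the spatula: on the centre line of its wooden handle (80 mm long, 22 mm wide along y with flat sides, 17 mm deep), 89 mm behind and 58 mm above the spatula's origin; axes as the spatula's. An upright gripper would hit the lamp head during loading; leaning back 25 to 45 degrees, more in line with the handle, clears it.
- plaque: Loose dark wooden plaque, 76 (x) x 130 (y) x 8 mm, about 80 g, a blank brass plate on its face. Origin: centre of its underside, z up. It lies across the two battens of the drying board, its x along the battens within 0.1 rad. Its underside is dry and may be touched by the spatula.
- drying_board: Fixed plywood board, 130 (x) x 170 (y) x 12 mm, origin at the centre of its underside; beside the spatula, right of the lamp, its -x end towards the robot (yaw -0.5 to -0.1 rad). Two wooden battens along x, 120 mm long, tops 28 mm above the bench, at |y| = 45 to 59 mm: beneath the plaque is a gap 90 mm wide, 16 mm high, open at the -x end.
- uv_lamp: Fixed grey bench curing lamp at the robot's left; origin on the bench under the middle of its rails; open to its -x side, which looks towards the robot (yaw 0.2 to 0.6 rad). Base plate 170 (x) x 225 mm, 12 mm high. Lamp head over the rails: x = -84 to +66 mm, |y| up to 80 mm, from 120 to 220 mm above the bench, on a column at y = +95 to +127 mm.
- lamp_bed (a point): The plaque's place: midway between the two steel rails, level with their tops, 45 mm above the bench; axes as the lamp's. Rails along x, 130 mm long, ledges at |y| = 45 to 78 mm, each with an upstand outside it (9 mm above the ledge). Between the rails it is open 33 mm down to the base. The plaque is right with its origin here and its x along the rails.
- start_button (a joint): Travel of the lamp's start button, 0 up to 0.006 m fully down; a spring pushes it up, 5 N when fully down.
- start_button_top (a point): Centre of the top of the round grey start button (36 mm across) on the top of the lamp's head; pressed straight down.
- varnish_tin: Bystander: closed round steel tin with a paper band, 75 mm across, 77 mm high, origin at the centre of its underside, standing on the bench near the lamp.
Things that resemble listed ones, but are neither listed nor needed, are in the scene too. What is shaped like the spatula but turquoise is not meant.

How it is judged:
By the outcome, as a careful person would: the job done as asked, in the order asked, and still so for the second after the job is handed in, with the robot touching nothing.
It also fails if it takes over 72 s, if anything falls off the work surface, if the arm or the gripper's body presses on something with over 40 N, if the wrist force passes 120 N, or if a joint passes its speed limit or range.

## Working session

There is one attempt and no reset: what is moved stays moved. The work goes in short steps, Python scripts to look and compute and a tool call to move; the robot and the scene stay as the last step left them, time stands still between calls to the robot, and variables do not carry over. Pictures are saved under pics/ and viewed, and the job is handed in when it is done.

Besides the shell and the picture viewer there is one more tool, called after "Request:" in YAML: its name, and indented under it one key for each argument. send_rows: Moves the arm, as the interface text tells. Its arguments: {"type":"object","properties":{"targets":{"type":"array","items":{"type":"array","items":{"type":"number"}}},"newtons":{"type":"number"}},"required":["targets"]}

```bash
mkdir -p pics; ls; python3 - <<'E'
from workcell import r
import cv2,numpy as np
s=r.state();print(s)
for n in ["scene","top","wrist"]:
    c=r.get_calibration(n); im,d=r.get_image(n)
    cv2.imwrite(f"pics/{n}0.png",im); np.savez(f"pics/{n}0.npz",im=im,d=d,K=c["intrinsics"],rv=c["rvec"],tv=c["tvec"])
    R=cv2.Rodrigues(np.array(c["rvec"],float))[0]; print(n,-R.T@np.array(c["tvec"]).ravel(),R[2],np.array(c["intrinsics"]).tolist())
E
```

```text
pics
{'clock': 0.0, 'joints': array([-1.37371026e+00,  9.18659535e-02,  1.23188636e+00,  2.78070154e-05,
        1.81981999e+00, -5.67038246e-02]), 'qvel': array([-0.0011219 , -0.00039858, -0.00057353, -0.00051977, -0.00030148,
        0.00098201]), 'joint_torque': array([-3.16399273e-03, -4.58731949e+01, -4.18034327e+01, -3.40886163e-04,
        1.15088167e-02,  3.51786389e-05]), 'eef_pos': array([ 0.15059287, -0.58049578,  0.23014636]), 'tcp_rot': array([-1.57277127e+00,  1.39113286e-04, -2.88779607e+00]), 'ft_force': array([-0.50918456, -0.48944575, -0.38711768]), 'wrist_torque': array([0.01448543, 0.00264451, 0.02661586]), 'gripper_width': 0.0855552283699481}
scene [ 1.06149893 -0.17025614  1.03012277] [-0.52046635  0.14624512 -0.8412652 ] [[353.60499202807887, 0.0, 259.9975844996078], [0.0, 353.60499202807887, 188.73170608810878], [0.0, 0.0, 1.0]]
top [0.40217329 0.00129787 1.06568266] [ 0.15102832 -0.02107116 -0.98830484] [[346.87617869354966, 0.0, 258.08854680565105], [0.0, 346.87617869354966, 196.2771665341233], [0.0, 0.0, 1.0]]
wrist [ 0.2211609  -0.56281418  0.37315377] [-0.28261244 -0.07144127 -0.9565701 ] [[286.7480043965453, 0.0, 249.15944772803908], [0.0, 286.7480043965453, 191.64428726088178], [0.0, 0.0, 1.0]]
```

View pics/scene0.png

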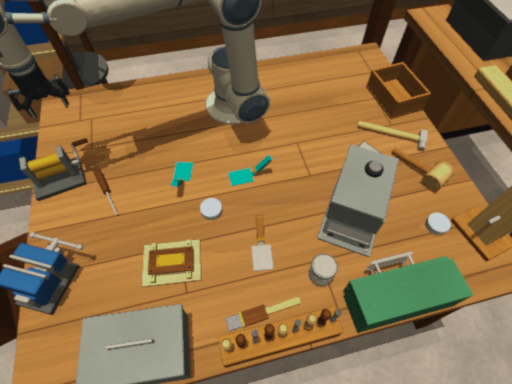

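View pics/top0.png

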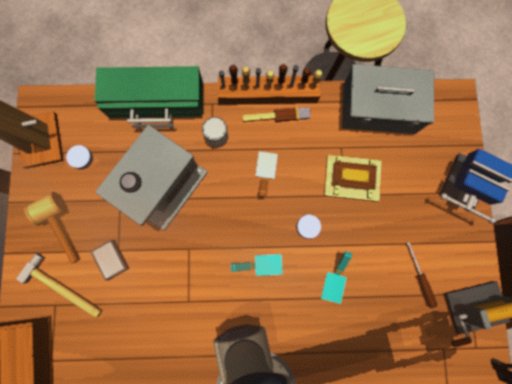

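View pics/wrist0.png

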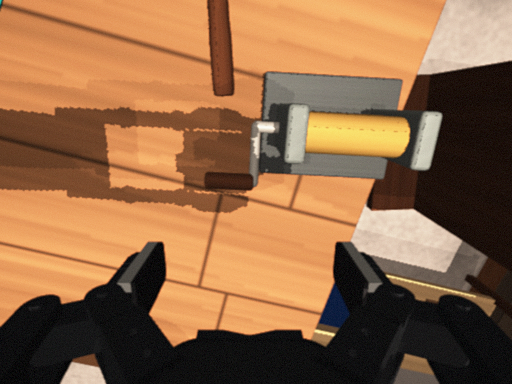

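```bash
cat > h.py <<'E'
import numpy as np,cv2
from scipy.spatial.transform import Rotation as Ro
def load(n,k=0):
    z=np.load(f"pics/{n}{k}.npz"); return z["im"],z["d"],z["K"],cv2.Rodrigues(z["rv"].astype(float))[0],z["tv"].ravel()
def plane(uv,h,K,R,t):
    uv=np.atleast_2d(uv).astype(float); C=-R.T@t
    d=(np.c_[uv,np.ones(len(uv))]@np.linalg.inv(K).T)@R
    return C+d*((h-C[2])/d[:,2])[:,None]
def cloud(d,K,R,t):
    v,u=np.mgrid[:d.shape[0],:d.shape[1]]
    p=np.stack([u,v,np.ones_like(u)],-1)@np.linalg.inv(K).T*d[...,None]
    return (p-t)@R
def proj(P,K,R,t):
    q=(np.atleast_2d(P)@R.T+t)@K.T; return q[:,:2]/q[:,2:]
def snap(n,k):
    from workcell import r
    c=r.get_calibration(n); im,d=r.get_image(n)
    cv2.imwrite(f"pics/{n}{k}.png",im); np.savez(f"pics/{n}{k}.npz",im=im,d=d,K=c["intrinsics"],rv=c["rvec"],tv=c["tvec"])
E
python3 - <<'E'
from h import *
im,d,K,R,t=load("top")
P=cloud(d,K,R,t)
for (u,v) in [(265,165),(262,188),(353,178),(340,180),(130,160),(129,182),(165,210),(214,131),(300,200)]: print(u,v,P[v,u].round(4),im[v,u])
cv2.imwrite("pics/c1.png",cv2.resize(im[120:240,80:280],None,fx=4,fy=4,interpolation=2))
cv2.imwrite("pics/c2.png",cv2.resize(im[130:220,240:400],None,fx=5,fy=5,interpolation=2))
im,d,K,R,t=load("scene")
cv2.imwrite("pics/c3.png",cv2.resize(im[140:280,270:410],None,fx=4,fy=4,interpolation=2))
cv2.imwrite("pics/c4.png",cv2.resize(im[200:300,130:290],None,fx=5,fy=5,interpolation=2))
E
```

```text
265 165 [ 0.6636 -0.0454  0.0031] [203 217 213]
262 188 [ 0.5787 -0.032   0.0686] [ 38  86 156]
353 178 [ 0.6098 -0.3109  0.0356] [ 42 169 210]
340 180 [ 0.604  -0.2702  0.0379] [ 26  62 114]
130 160 [0.6301 0.301  0.2175] [141 155 156]
129 182 [0.5693 0.2932 0.2412] [134 144 156]
165 210 [0.5133 0.2345 0.1264] [56 68 82]
214 131 [0.7511 0.1061 0.0785] [192 209 213]
300 200 [ 0.5504 -0.1513  0.0014] [ 53 109 185]
```

View pics/c1.png

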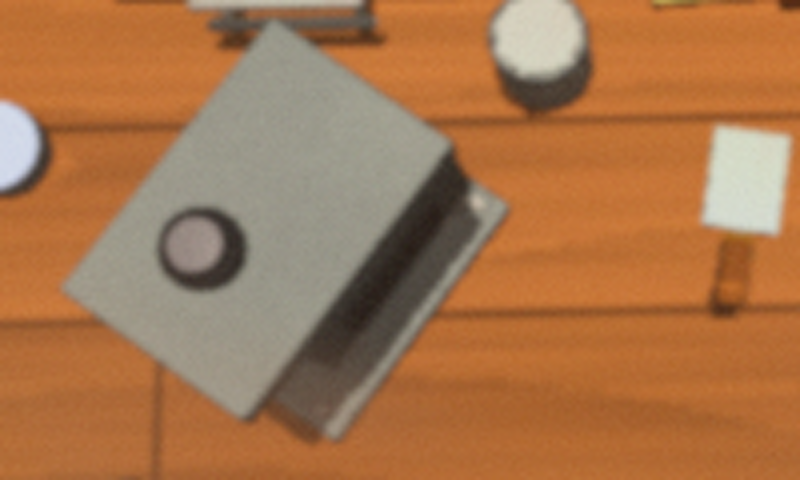

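View pics/c2.png

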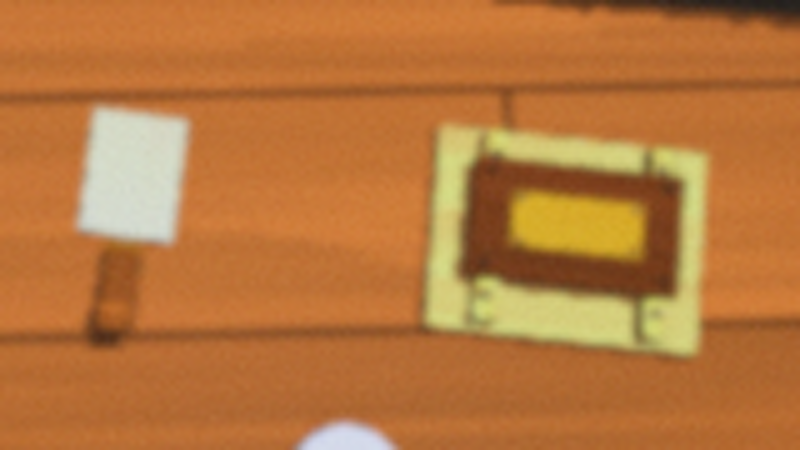

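View pics/c3.png

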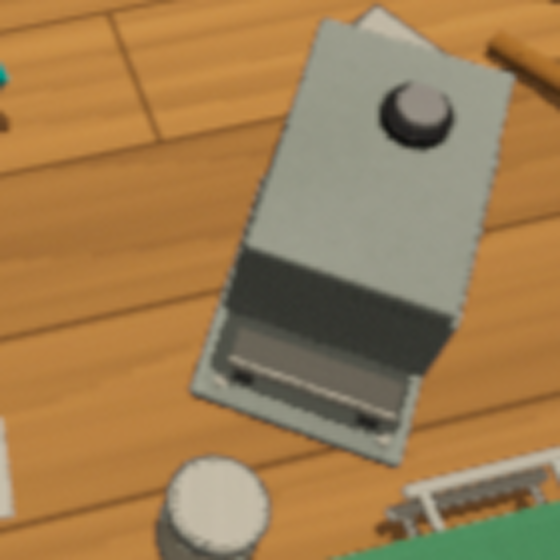

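View pics/c4.png

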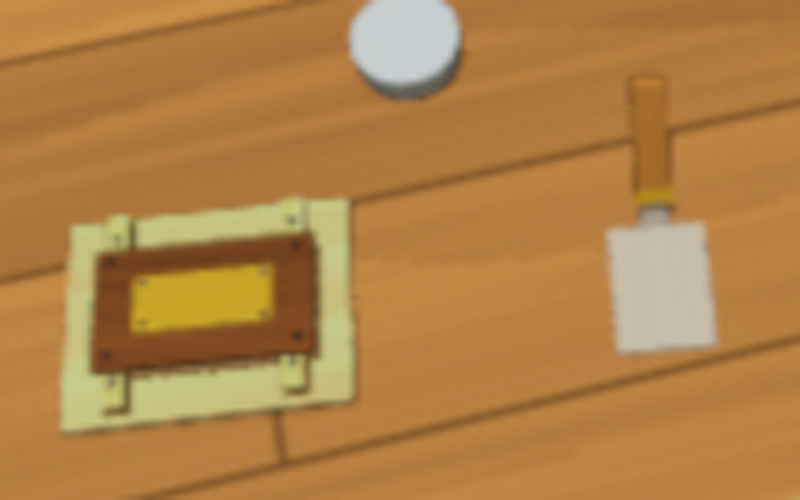

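```bash
python3 - <<'E'
from h import *
cam={n:load(n) for n in("top","scene")}
def pr(n,uv,h): 
    _,_,K,R,t=cam[n]; return plane(uv,h,K,R,t)
# lamp head top corners from crops
top=np.array([[275,20],[455,148],[245,420],[62,288]])/4+[80,120]-.375
sc=np.array([[325,20],[515,75],[455,320],[245,245]])/4+[270,140]-.375
print("top head",pr("top",top,.22).round(4)); print("sc head",pr("scene",sc,.22).round(4))
base_t=np.array([[508,208],[335,440]])/4+[80,120]-.375
print("base",pr("top",base_t,.012).round(4))
base_s=np.array([[192,390],[400,463]])/4+[270,140]-.375
print("base",pr("scene",base_s,.012).round(4))
for n in cam:
    _,_,K,R,t=cam[n]; print(n,R.round(3).tolist())
    P=cloud(cam[n][1],K,R,t)
    m=(P[...,2]>.21)&(P[...,2]<.23)&(abs(P[...,0]-.57)<.2)&(abs(P[...,1]-.27)<.2)
    q=P[m]; print(n,m.sum(),np.median(q[:,2]),[ (cv2.minAreaRect(q[:,:2].astype(np.float32)*1000))], cv2.boxPoints(cv2.minAreaRect(q[:,:2].astype(np.float32)*1000)))
E
```

```text
top head [[0.7207 0.2568 0.22  ]
 [0.6351 0.1428 0.22  ]
 [0.4679 0.2688 0.22  ]
 [0.5512 0.3824 0.22  ]]
sc head [[0.4742 0.2719 0.22  ]
 [0.5553 0.3866 0.22  ]
 [0.7293 0.2575 0.22  ]
 [0.6432 0.1449 0.22  ]]
base [[0.6438 0.1365 0.012 ]
 [0.4675 0.2667 0.012 ]]
base [[0.651  0.138  0.012 ]
 [0.7477 0.2727 0.012 ]]
top [[-0.024, -1.0, 0.018], [-0.988, 0.021, -0.151], [0.151, -0.021, -0.988]]
top 4687 0.21813954006531805 [((594.779052734375, 264.0312805175781), (145.50987243652344, 215.022705078125), 53.80509948730469)] [[465.05173 268.8062 ]
 [638.5779  141.82802]
 [724.50635 259.25635]
 [550.9802  386.23456]]
scene [[0.249, 0.968, 0.014], [0.817, -0.202, -0.54], [-0.52, 0.146, -0.841]]
scene 3153 0.22070099408262647 [((598.5751342773438, 263.9385986328125), (144.2183837890625, 220.05018615722656), 53.903629302978516)] [[467.1891  270.49316]
 [644.9956  140.85165]
 [729.9612  257.38403]
 [552.15466 387.02554]]
```

```bash
cat > m.py <<'E'
from h import *
def rect(n,k,mask,h,label):
    im,d,K,R,t=load(n,k)
    c=max(cv2.findContours(mask.astype(np.uint8),cv2.RETR_EXTERNAL,cv2.CHAIN_APPROX_NONE)[0],key=cv2.contourArea).reshape(-1,2)
    q=plane(c,h,K,R,t)[:,:2]*1000
    (cx,cy),(w,hh),a=cv2.minAreaRect(q.astype(np.float32))
    print(n,label,len(c),"ctr",round(cx,1),round(cy,1),"size",round(w,1),round(hh,1),"ang deg",round(a,1))
    return q
def roi(m,u0,u1,v0,v1):
    o=np.zeros_like(m);o[v0:v1,u0:u1]=m[v0:v1,u0:u1];return o
E
python3 - <<'E'
from m import *
R0={"top":dict(sp=(245,285,145,185),bd=(320,390,150,205),tin=(195,235,110,155),bt=(115,145,168,198)),
    "scene":dict(sp=(245,280,240,275),bd=(135,210,235,290),tin=(305,345,250,290),bt=(360,385,155,182))}
for n in("top","scene"):
    im=load(n)[0]; hsv=cv2.cvtColor(im,cv2.COLOR_BGR2HSV); H,S,V=[hsv[...,i].astype(int) for i in range(3)]
    r=R0[n]
    print(n,hsv[165,265] if n=="top" else hsv[258,262])
    rect(n,0,roi((S<60)&(V>150),*r["sp"]),.0025,"blade")
    # board light
    b=roi((H>20)&(H<40)&(S<150)&(V>150),*r["bd"]); rect(n,0,b,.012,"board")
    br=roi((V<150)&(S>120),*r["bd"]); rect(n,0,br,.036,"plaque")
    rect(n,0,roi((S>170)&(V>150)&(H>19),*r["bd"]),.036,"brass")
    rect(n,0,roi((S<60)&(V>150),*r["tin"]),.077,"tin")
E
```

```text
top [ 39  16 217]
top blade 80 ctr 664.3 -49.1 size 58.7 79.5 ang deg 80.8
top board 182 ctr 616.4 -317.4 size 170.4 129.3 ang deg 82.6
top plaque 143 ctr 612.2 -312.7 size 132.6 112.4 ang deg 82.2
top brass 65 ctr 619.9 -317.4 size 80.4 34.2 ang deg 82.4
top tin 61 ctr 761.0 106.2 size 65.3 61.9 ang deg 89.1
scene [ 21  36 198]
scene blade 83 ctr 663.0 -47.8 size 57.8 88.6 ang deg 81.4
scene board 375 ctr 618.8 -317.3 size 170.7 134.5 ang deg 82.8
scene plaque 179 ctr 628.3 -315.6 size 130.5 117.7 ang deg 81.4
scene brass 74 ctr 622.2 -317.0 size 82.2 35.8 ang deg 82.0
scene tin 66 ctr 764.2 107.9 size 65.0 67.3 ang deg 68.9
```

```bash
python3 - <<'E'
from m import *
im,d,K,R,t=load("scene")
P=cloud(d,K,R,t)
uv=np.array([[232,358],[395,417]])/4+[270,140]-.375
print(plane(uv,.054,K,R,t)); 
im2,d2,K2,R2,t2=load("top"); P2=cloud(d2,K2,R2,t2)
for Pc in(P,P2):
    X=Pc.reshape(-1,3); m=(abs(X[:,0]-.6)<.2)&(abs(X[:,1]-.26)<.2)
    X=X[m]; a=.925; x=X[:,0]*np.cos(a)+X[:,1]*np.sin(a); y=-X[:,0]*np.sin(a)+X[:,1]*np.cos(a)
    for lo,hi in[(.008,.018),(.03,.07),(.07,.2),(.205,.23)]:
        k=(X[:,2]>lo)&(X[:,2]<hi)
        print(lo,hi,k.sum(),np.percentile(x[k],[1,5,50,95,99]).round(3),np.percentile(y[k],[1,5,50,95,99]).round(3))
cv2.imwrite("pics/c5.png",cv2.resize(im[190:265,300:400],None,fx=8,fy=8,interpolation=2))
cv2.imwrite("pics/c6.png",cv2.resize(im2[150:235,130:220],None,fx=7,fy=7,interpolation=2))
E
```

```text
[[0.64996519 0.16411245 0.054     ]
 [0.72580472 0.26586179 0.054     ]]
0.008 0.018 808 [0.496 0.498 0.572 0.661 0.665] [-0.579 -0.436 -0.414 -0.357 -0.251]
0.03 0.07 751 [0.512 0.522 0.59  0.743 0.76 ] [-0.582 -0.58  -0.42  -0.389 -0.386]
0.07 0.2 1494 [0.5   0.511 0.563 0.719 0.757] [-0.579 -0.57  -0.423 -0.419 -0.354]
0.205 0.23 3213 [0.5   0.506 0.569 0.636 0.641] [-0.426 -0.424 -0.34  -0.224 -0.215]
0.008 0.018 783 [0.494 0.496 0.513 0.547 0.575] [-0.519 -0.428 -0.306 -0.216 -0.091]
0.03 0.07 291 [0.505 0.507 0.667 0.752 0.759] [-0.563 -0.547 -0.469 -0.287 -0.082]
0.07 0.2 1167 [0.496 0.496 0.519 0.731 0.757] [-0.577 -0.567 -0.437 -0.279 -0.265]
0.205 0.23 4731 [0.497 0.5   0.562 0.633 0.638] [-0.421 -0.413 -0.319 -0.219 -0.211]
```

View pics/c5.png

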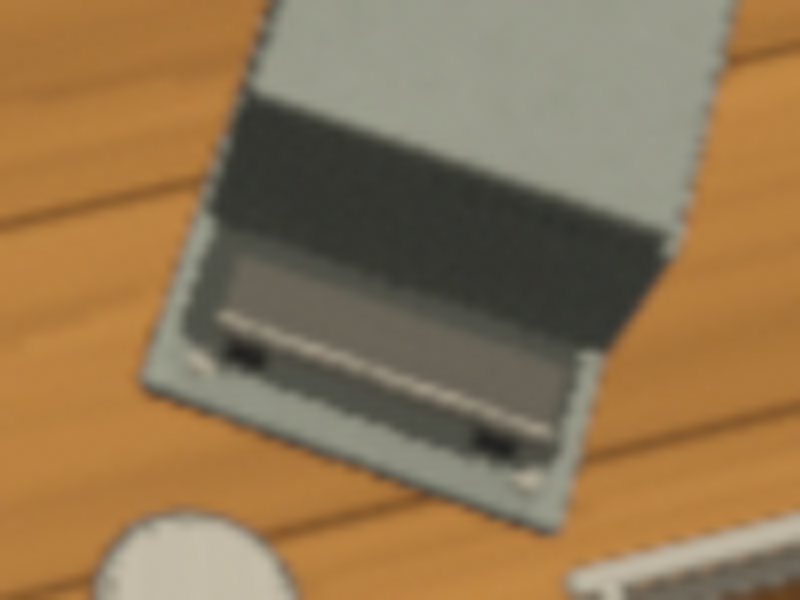

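View pics/c6.png

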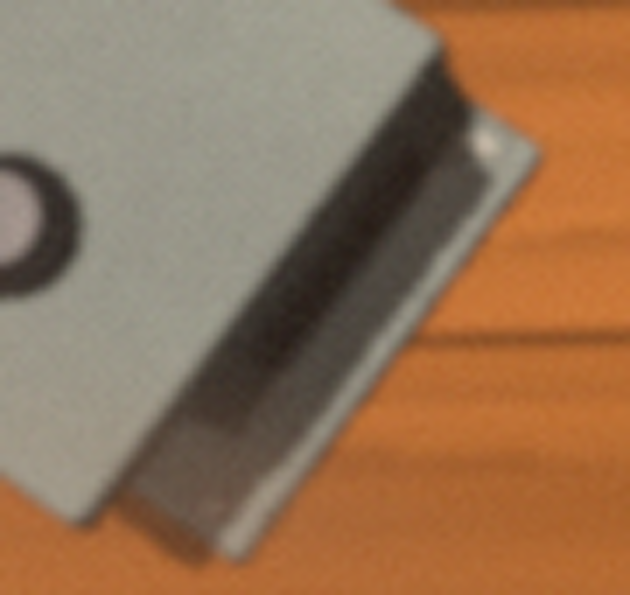

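```bash
cat > t.py <<'E'
from h import *
from workcell import r
def Rt(psi,a):
    "psi yaw deg, a lean deg"
    p=np.radians(psi);a=np.radians(a)
    f=np.array([np.sin(a)*np.cos(p),np.sin(a)*np.sin(p),-np.cos(a)]); z=np.array([np.sin(p),-np.cos(p),0])
    return np.c_[np.cross(f,z),f,z]
def go(tcp,psi,a):
    s=r.state(); Rn=Ro.from_euler("xyz",s["tcp_rot"]).as_matrix()
    print("shift",(np.array(tcp)-s["eef_pos"]*1000).round(1),"rotvec",np.degrees(Ro.from_matrix(Rt(psi,a)@Rn.T).as_rotvec()).round(1))
def now():
    s=r.state(); Rn=Ro.from_euler("xyz",s["tcp_rot"]).as_matrix(); f=Rn[:,1]; z=Rn[:,2]
    print("t",round(s["clock"],2),"tcp",(s["eef_pos"]*1000).round(1),"psi",np.degrees(np.arctan2(z[0],-z[1])).round(2),"lean",np.degrees(np.arccos(-f[2])).round(2),"roll z2",z[2].round(4),"q",s["joints"].round(2),"F",s["ft_force"].round(2),"w",round(s["gripper_width"]*1000,1))
E
python3 - <<'E'
from t import *
now(); go([524,-27,200],-8.9,40); go([524,-27,120],-8.9,40)
E
```

```text
t 0.15 tcp [ 150.6 -580.6  230.4] psi 14.54 lean 0.09 roll z2 -0.0015 q [-1.37  0.09  1.23 -0.    1.82 -0.06] F [0.77 0.   0.22] w 85.6
shift [373.4 553.6 -30.4] rotvec [  1.9 -40.2 -22.5]
shift [ 373.4  553.6 -110.4] rotvec [  1.9 -40.2 -22.5]
```

Request:
send_rows:
  targets:
    - [40, 60, 10, 0, 0, 0, 85]
    - [80, 120, 10, 0, -8, -4, 85]
    - [120, 180, 10, 0.5, -16, -9, 85]
    - [160, 240, 10, 1, -24, -13, 85]
    - [200, 300, 0, 1.4, -32, -18, 85]
    - [240, 360, -10, 1.9, -40, -22.5, 85]
    - [280, 420, -20, 1.9, -40.2, -22.5, 85]
    - [320, 480, -30, 1.9, -40.2, -22.5, 85]
  newtons: 60

```text
clock: 1.15
eef_pos: [0.4481, -0.1883, 0.2145]
tcp_rot: [-1.578, 0.684, 2.983]
ft_force: [0.7, 0.2, -0.0]
gripper_width: 0.0852
```

```bash
python3 - <<'E'
from t import *
now(); go([524,-27,120],-8.9,40); go([588,-36.6,43.4],-8.9,40); snap("wrist",1)
E
```

```text
t 1.15 tcp [ 448.1 -188.3  214.5] psi -8.87 lean 39.17 roll z2 -0.0053 q [-0.71 -0.85  2.12  0.36  1.29  1.03] F [ 0.67  0.16 -0.04] w 85.2
shift [ 75.9 161.3 -94.5] rotvec [-0.4 -0.8 -0. ]
shift [ 139.9  151.7 -171.1] rotvec [-0.4 -0.8 -0. ]
```

View pics/wrist1.png

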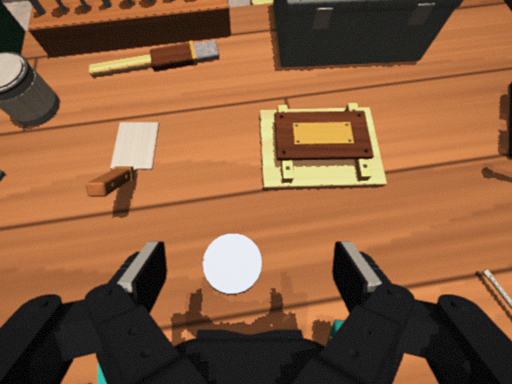

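```bash
python3 - <<'E'
from m import *
im=load("wrist",1)[0]; hsv=cv2.cvtColor(im,cv2.COLOR_BGR2HSV); H,S,V=[hsv[...,i].astype(int) for i in range(3)]
rect("wrist",1,roi((S<70)&(V>130),100,170,110,180),.0025,"blade")
rect("wrist",1,roi((H>19)&(S>150)&(V>150),285,365,112,155),.036,"brass")
rect("wrist",1,roi((H>19)&(H<40)&(S<150)&(V>150),250,395,95,195),.012,"board")
print(hsv[133,320],hsv[150,140])
E
```

```text
wrist blade 170 ctr 664.9 -49.1 size 59.7 79.5 ang deg 80.8
wrist brass 166 ctr 618.7 -317.2 size 77.6 24.3 ang deg 80.9
wrist board 636 ctr 621.9 -318.2 size 169.1 136.4 ang deg 82.7
[ 20 164 230] [ 17  40 227]
```

Request:
send_rows:
  targets:
    - [40, 80, 0, -0.4, -0.8, 0, 85]
    - [76, 130, -30, -0.4, -0.8, 0, 85]
    - [76, 161, -70, -0.4, -0.8, 0, 85]
    - [76, 161, -94, -0.4, -0.8, 0, 85]
    - [76, 161, -94, -0.4, -0.8, 0, 85]

```text
clock: 1.82
eef_pos: [0.5218, -0.0264, 0.118]
tcp_rot: [-1.569, 0.693, 2.994]
ft_force: [-0.3, -0.4, 1.2]
gripper_width: 0.085
```

```bash
python3 - <<'E'
from t import *
now(); go([588,-36.6,43.4],-8.9,40); snap("wrist",2)
E
```

```text
t 1.82 tcp [521.8 -26.4 118. ] psi -8.54 lean 39.69 roll z2 0.0014 q [-0.09 -0.77  2.25 -0.05  0.97  1.64] F [-0.28 -0.36  1.18] w 85.0
shift [ 66.2 -10.2 -74.6] rotvec [ 0.  -0.3 -0.4]
```

View pics/wrist2.png

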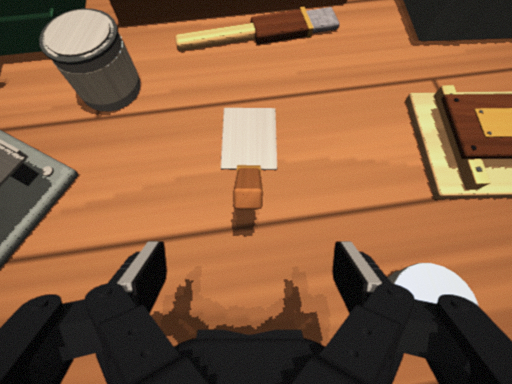

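Request:
send_rows:
  targets:
    - [33, -5, -37, 0, 0, -0.4, 85]
    - [66, -10, -75, 0, -0.3, -0.4, 85]
    - [66, -10, -75, 0, -0.3, -0.4, 85]
    - [66, -10, -75, 0, -0.3, -0.4, 85]

```text
clock: 2.38
eef_pos: [0.5905, -0.0392, 0.0505]
tcp_rot: [-1.571, 0.708, 2.981]
ft_force: [-0.2, -0.7, 0.5]
gripper_width: 0.0851
```

```bash
python3 - <<'E'
from t import *
now(); go([588,-36.6,43.4],-8.9,40); snap("wrist",3)
E
```

```text
t 2.38 tcp [590.5 -39.2  50.5] psi -9.22 lean 40.59 roll z2 -0.0001 q [-0.1  -0.46  2.19 -0.06  0.71  1.66] F [-0.2  -0.67  0.47] w 85.1
shift [-2.5  2.6 -7.1] rotvec [0.1 0.6 0.3]
```

View pics/wrist3.png

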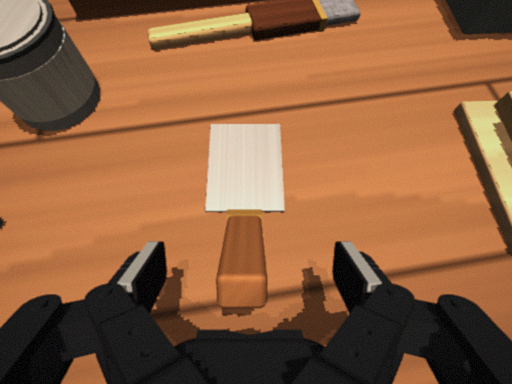

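Request:
send_rows:
  targets:
    - [-2, 2.5, -4, 0, 0.5, 0.3, 85]
    - [-2, 2.5, -4, 0, 0.5, 0.3, 85]

```text
clock: 2.68
eef_pos: [0.5878, -0.0352, 0.0457]
tcp_rot: [-1.569, 0.7, 2.989]
ft_force: [-0.5, -0.1, -0.2]
gripper_width: 0.0854
```

```bash
python3 - <<'E'
from t import *
now(); go([588,-36.6,43.4],-8.9,40); snap("wrist",4)
E
```

```text
t 2.67 tcp [587.8 -35.2  45.7] psi -8.79 lean 40.09 roll z2 0.0011 q [-0.1  -0.46  2.19 -0.06  0.71  1.66] F [-0.54 -0.15 -0.18] w 85.4
shift [ 0.2 -1.4 -2.3] rotvec [ 0.1  0.1 -0.1]
```

View pics/wrist4.png

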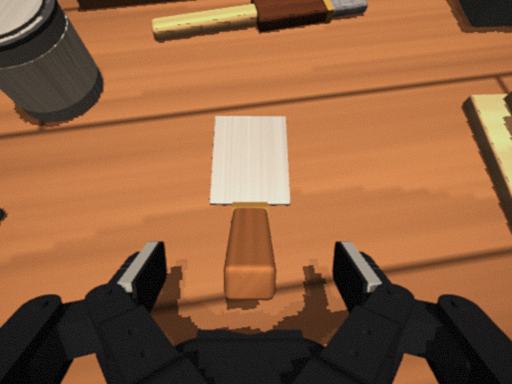

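Request:
send_rows:
  targets:
    - [0, 0, -1, 0, 0, 0, 60]
    - [0, 0, -1, 0, 0, 0, 40]
    - [0, 0, -1, 0, 0, 0, 20]
    - [0, 0, -1, 0, 0, 0, 10]
    - [0, 0, -1, 0, 0, 0, 5]
    - [0, 0, -1, 0, 0, 0, 5]
    - [0, 0, -1, 0, 0, 0, 5]
    - [0, 0, -1, 0, 0, 0, 5]
  newtons: 80

```text
clock: 3.72
eef_pos: [0.5876, -0.0353, 0.0425]
tcp_rot: [-1.569, 0.697, 2.989]
ft_force: [1.0, -0.5, -0.0]
gripper_width: 0.0209
```

```bash
python3 - <<'E'
from t import *
now(); snap("wrist",5)
E
```

```text
t 3.73 tcp [587.6 -35.3  42.5] psi -8.8 lean 39.91 roll z2 0.0013 q [-0.1  -0.46  2.19 -0.06  0.71  1.66] F [ 1.04 -0.53 -0.05] w 20.9
```

View pics/wrist5.png

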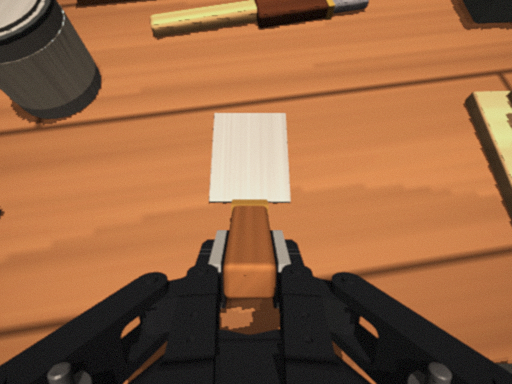

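```bash
python3 - <<'E'
from t import *
im,d,K,R,t=load("top"); P=cloud(d,K,R,t)
print(P[226,309],P[222,305])
go([439.7,-291.9,130],-7.7,39.9)
E
```

```text
[ 0.46765809 -0.17154695  0.02593168] [ 0.48022946 -0.16067418  0.02185991]
shift [-147.9 -256.6   87.4] rotvec [0.1 0.  1.1]
```

Request:
send_rows:
  targets:
    - [0, 0, 15, 0, 0, 0, 5]
    - [0, 0, 40, 0, 0, 0, 5]
    - [0, 0, 70, 0, 0, 0, 5]
    - [0, 0, 88, 0, 0, 0, 5]
    - [0, 0, 88, 0, 0, 0, 5]
  newtons: 90

```text
clock: 4.4
eef_pos: [0.5883, -0.0353, 0.1332]
tcp_rot: [-1.569, 0.7, 2.989]
ft_force: [-0.7, 0.1, -1.8]
gripper_width: 0.0213
```

```bash
python3 - <<'E'
from t import *
now(); snap("wrist",6);snap("scene",6)
go([439.7,-291.9,130],-7.7,39.9)
from m import *
im=load("wrist",6)[0]; hsv=cv2.cvtColor(im,cv2.COLOR_BGR2HSV); H,S,V=[hsv[...,i].astype(int) for i in range(3)]
q=rect("wrist",6,roi((S<70)&(V>130),190,310,90,220),r.state()["eef_pos"][2]-.0425+.0025,"blade")
E
```

```text
t 4.4 tcp [588.3 -35.3 133.2] psi -8.8 lean 40.11 roll z2 0.0011 q [-0.1  -0.54  2.08 -0.05  0.9   1.65] F [-0.66  0.13 -1.85] w 21.3
shift [-147.3 -256.7    0.6] rotvec [ 0.1 -0.1  1.1]
wrist blade 324 ctr 670.0 -49.2 size 61.3 81.6 ang deg 81.1
```

View pics/wrist6.png

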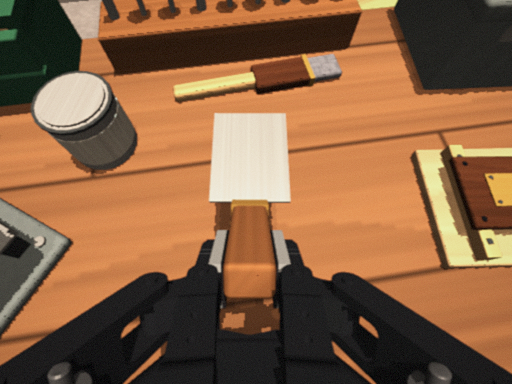

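View pics/scene6.png

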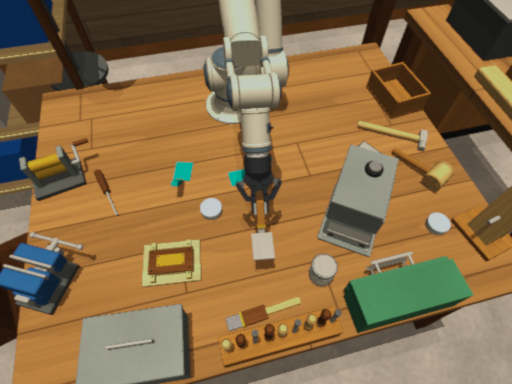

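Request:
send_rows:
  targets:
    - [-20, -40, 0, 0, 0, 0, 5]
    - [-50, -90, 0, 0, 0, 0.5, 5]
    - [-80, -145, 0, 0, 0, 1, 5]
    - [-115, -200, 0, 0, 0, 1.1, 5]
    - [-138, -240, -2, 0.1, 0, 1.1, 5]
    - [-147, -256, -3, 0.1, 0, 1.1, 5]
    - [-147, -256, -3, 0.1, 0, 1.1, 5]
    - [-147, -256, -3, 0.1, 0, 1.1, 5]

```text
clock: 5.5
eef_pos: [0.4406, -0.2904, 0.1263]
tcp_rot: [-1.573, 0.695, 3.006]
ft_force: [-0.1, -0.3, -1.3]
gripper_width: 0.0208
```

```bash
python3 - <<'E'
from t import *
now(); snap("wrist",7)
go([439.7,-291.9,61],-7.7,39.9)
E
```

```text
t 5.5 tcp [ 440.6 -290.4  126.3] psi -7.68 lean 39.82 roll z2 -0.002 q [-0.96 -0.63  2.15  0.54  1.16  0.64] F [-0.12 -0.32 -1.33] w 20.8
shift [ -1.2  -1.7 -65.7] rotvec [-0.1 -0.  -0.1]
```

View pics/wrist7.png

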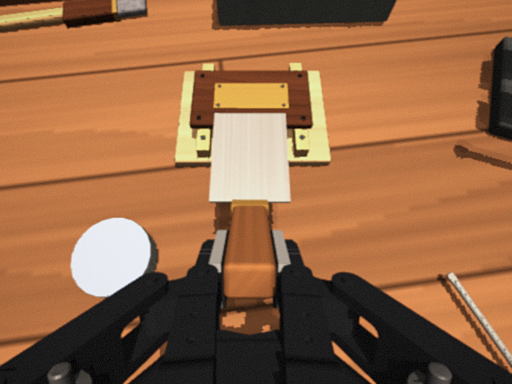

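```bash
python3 - <<'E'
from m import *
im=load("wrist",7)[0]; hsv=cv2.cvtColor(im,cv2.COLOR_BGR2HSV); H,S,V=[hsv[...,i].astype(int) for i in range(3)]
print(hsv[95,250],hsv[80,250],hsv[150,185],hsv[65,350])
rect("wrist",7,roi((H>19)&(S>145)&(V>140),190,320,72,112),.036,"brass")
rect("wrist",7,roi(((V<150)&(S>150))|((H>19)&(S>145)),180,330,66,132),.036,"plaque")
_,_,K,R,t=load("wrist",7)
print(plane([[201,70],[302,70],[190,124],[313,128]],.036,K,R,t).round(4))
print(plane([[181,70],[321,70],[176,163],[330,161]],.012,K,R,t).round(4))
E
```

```text
[ 20 163 231] [  9 176 129] [ 27  89 233] [ 12 162 190]
wrist brass 326 ctr 621.7 -317.4 size 77.4 30.3 ang deg 81.0
wrist plaque 388 ctr 620.4 -317.2 size 127.0 87.9 ang deg 82.2
[[ 0.6656 -0.2661  0.036 ]
 [ 0.65   -0.3804  0.036 ]
 [ 0.5929 -0.2496  0.036 ]
 [ 0.5707 -0.3754  0.036 ]]
[[ 0.6943 -0.2393  0.012 ]
 [ 0.6705 -0.413   0.012 ]
 [ 0.5625 -0.2283  0.012 ]
 [ 0.5426 -0.3927  0.012 ]]
```

Request:
send_rows:
  targets:
    - [-1, -1.5, -20, 0, 0, 0, 5]
    - [-1, -1.5, -42, 0, 0, 0, 5]
    - [-1, -1.5, -58, 0, 0, 0, 5]
    - [-1, -1.5, -65, 0, 0, 0, 5]
    - [-1, -1.5, -65, 0, 0, 0, 5]
    - [-1, -1.5, -65, 0, 0, 0, 5]

```text
clock: 6.3
eef_pos: [0.4399, -0.2931, 0.0636]
tcp_rot: [-1.57, 0.698, 3.008]
ft_force: [0.7, 0.2, -1.2]
gripper_width: 0.0208
```

```bash
python3 - <<'E'
from t import *
now(); snap("wrist",8); snap("scene",8)
im=load("scene",8)[0]; cv2.imwrite("pics/c8.png",cv2.resize(im[180:300,110:270],None,fx=5,fy=5,interpolation=2))
E
```

```text
t 6.3 tcp [ 439.9 -293.1   63.6] psi -7.7 lean 39.97 roll z2 0.0006 q [-0.97 -0.58  2.24  0.58  1.05  0.56] F [ 0.74  0.19 -1.22] w 20.8
```

View pics/wrist8.png

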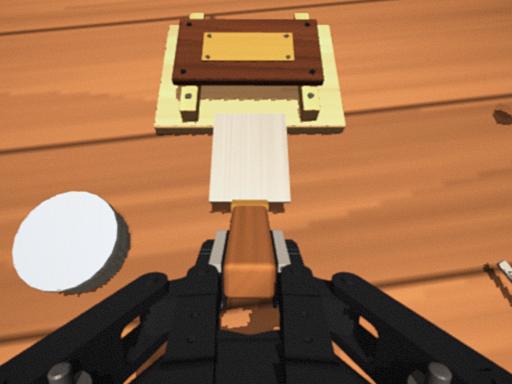

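View pics/c8.png

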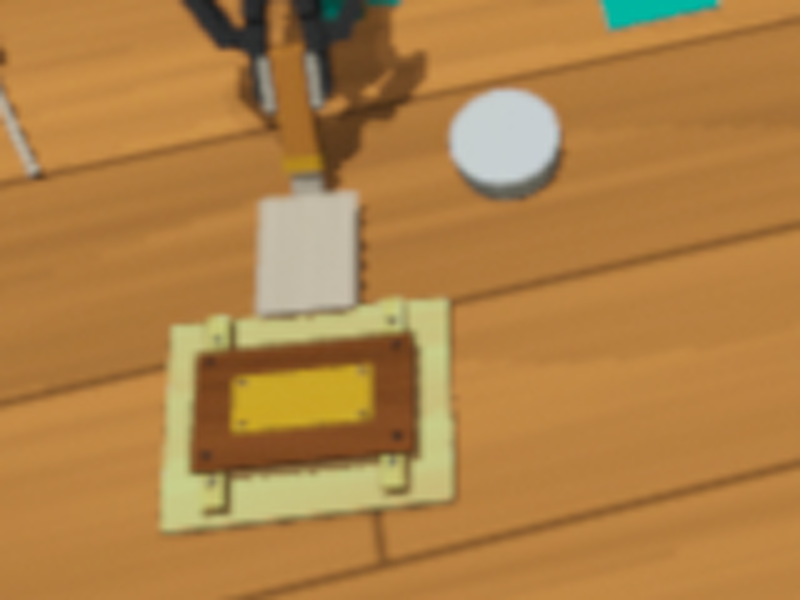

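Request:
send_rows:
  targets:
    - [0, 0, -2, 0, 0, 0, 5]
    - [10, -1.2, -2, 0, 0, 0, 5]
    - [25, -3, -2, 0, 0, 0, 5]
    - [40, -5, -2, 0, 0, 0, 5]
    - [40, -5, -2, 0, 0, 0, 5]

```text
clock: 7.02
eef_pos: [0.4805, -0.2975, 0.0606]
tcp_rot: [-1.572, 0.696, 3.008]
ft_force: [0.2, 0.8, -2.1]
gripper_width: 0.0212
```

```bash
python3 - <<'E'
from t import *
now(); go([536.3,-304.9,61],-7.8,39.9); snap("wrist",9)
E
```

```text
t 7.03 tcp [ 480.5 -297.5   60.6] psi -7.63 lean 39.89 roll z2 -0.0007 q [-0.88 -0.46  2.16  0.56  0.97  0.61] F [ 0.21  0.78 -2.06] w 21.2
shift [55.8 -7.4  0.4] rotvec [-0.  -0.  -0.2]
```

View pics/wrist9.png

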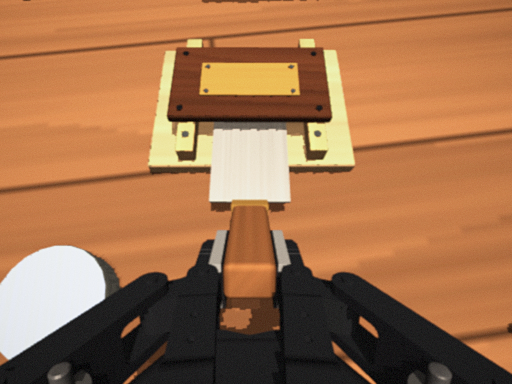

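Request:
send_rows:
  targets:
    - [12, -1.5, 0, 0, 0, 0, 5]
    - [27, -3.5, 0, 0, 0, 0, 5]
    - [42, -5.5, 0, 0, 0, 0, 5]
    - [54, -7.2, 0, 0, 0, 0, 5]
    - [56, -7.4, 0, 0, 0, 0, 5]
    - [56, -7.4, 0, 0, 0, 0, 5]

```text
clock: 7.82
eef_pos: [0.5354, -0.3051, 0.0603]
tcp_rot: [-1.572, 0.696, 3.007]
ft_force: [-0.1, -0.1, -1.8]
gripper_width: 0.0209
```

```bash
python3 - <<'E'
from t import *
now(); snap("wrist",10); snap("top",10)
im=load("top",10)[0]; cv2.imwrite("pics/c10.png",cv2.resize(im[130:250,280:420],None,fx=5,fy=5,interpolation=2))
E
```

```text
t 7.83 tcp [ 535.4 -305.1   60.3] psi -7.69 lean 39.87 roll z2 -0.0006 q [-0.79 -0.31  2.05  0.53  0.89  0.68] F [-0.11 -0.1  -1.77] w 20.9
```

View pics/wrist10.png

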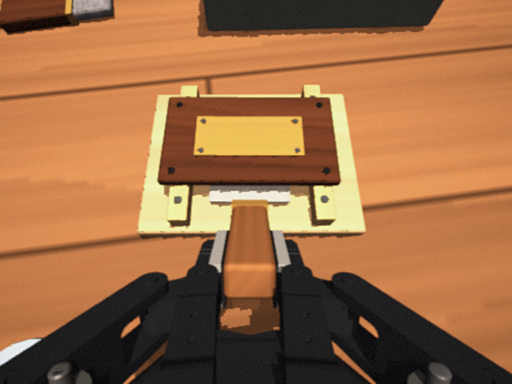

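View pics/c10.png

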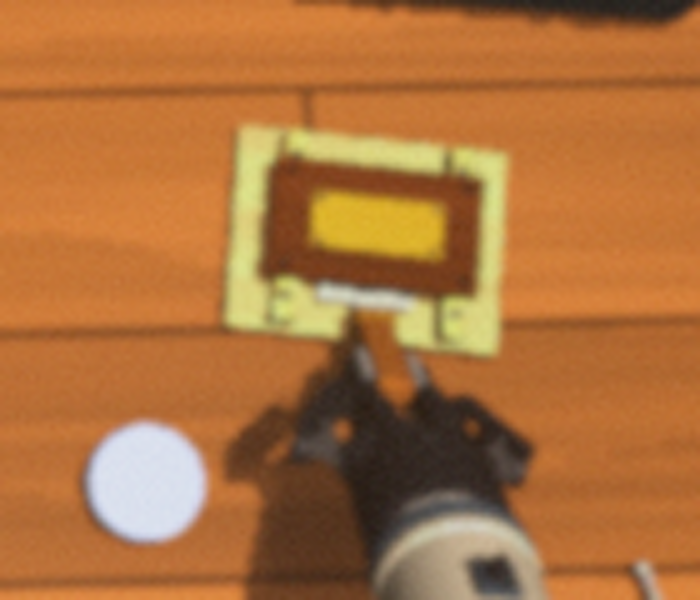

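Request:
send_rows:
  targets:
    - [0, 0, 3, 0, 0, 0, 5]
    - [0, 0, 5, 0, 0, 0, 5]
    - [0, 0, 7, 0, 0, 0, 5]
    - [0, 0, 9, 0, 0, 0, 5]
    - [0, 0, 12, 0, 0, 0, 5]
    - [0, 0, 15, 0, 0, 0, 5]
    - [0, 0, 18, 0, 0, 0, 5]
    - [0, 0, 18, 0, 0, 0, 5]
  newtons: 110

```text
clock: 8.93
eef_pos: [0.5357, -0.3053, 0.0791]
tcp_rot: [-1.571, 0.697, 3.007]
ft_force: [0.6, 0.1, -2.3]
gripper_width: 0.0206
```

```bash
python3 - <<'E'
from t import *
now(); snap("wrist",11); 
E
```

```text
t 8.93 tcp [ 535.7 -305.3   79.1] psi -7.7 lean 39.93 roll z2 0.0 q [-0.79 -0.33  2.03  0.52  0.92  0.7 ] F [ 0.58  0.14 -2.3 ] w 20.6
```

View pics/wrist11.png

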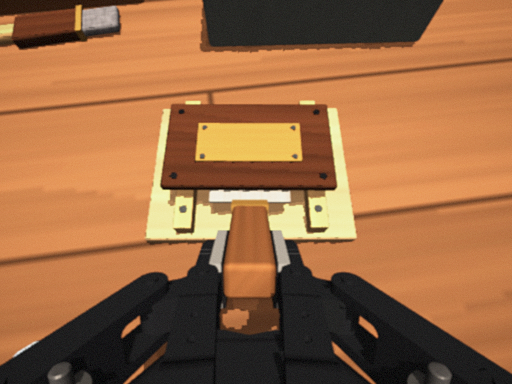

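Request:
send_rows:
  targets:
    - [0, 3, 3, 0, 0, 0.4, 5]
    - [0, 9, 8, 0, 0, 1.2, 5]
    - [0, 18, 13, 0, 0, 2.5, 5]
    - [0.5, 30, 18, 0, 0, 4.2, 5]
    - [1, 44, 23, 0, 0, 6.3, 5]
    - [2, 60, 27, 0, 0, 8.6, 5]
    - [3, 76, 30, 0, 0, 11, 5]
    - [4, 92, 32, 0, 0, 13.4, 5]

```text
clock: 9.98
eef_pos: [0.5396, -0.212, 0.1108]
tcp_rot: [-1.571, 0.696, -3.039]
ft_force: [1.1, -0.6, -2.5]
gripper_width: 0.0209
```

Request:
send_rows:
  targets:
    - [1, 16, 1, 0, 0, 2.4, 5]
    - [1, 32, 1, 0, 0, 4.8, 5]
    - [0, 48, 1, 0, 0, 7.2, 5]
    - [-2, 64, 1, 0, 0, 9.6, 5]
    - [-5, 80, 1, 0, 0, 12, 5]
    - [-8, 96, 1, 0, 0, 14.4, 5]
    - [-12, 112, 1, 0, 0, 16.8, 5]
    - [-16, 128, 1, 0, 0, 19.2, 5]

```text
clock: 10.98
eef_pos: [0.5233, -0.0842, 0.1116]
tcp_rot: [-1.571, 0.696, -2.704]
ft_force: [0.1, -0.1, -2.6]
gripper_width: 0.0206
```

```bash
python3 - <<'E'
from t import *
now(); go([468.6,60.1,105],53,39.9)
E
```

```text
t 10.97 tcp [523.3 -84.2 111.6] psi 25.06 lean 39.9 roll z2 -0.0002 q [-0.59 -0.53  2.12  0.62  1.22  0.42] F [ 0.13 -0.13 -2.62] w 20.6
shift [-54.7 144.3  -6.6] rotvec [-0.  -0.  27.9]
```

Request:
send_rows:
  targets:
    - [-5, 16, 0, 0, 0, 2.6, 5]
    - [-11, 32, -1, 0, 0, 5.4, 5]
    - [-17, 48, -2, 0, 0, 8.4, 5]
    - [-23, 64, -3, 0, 0, 11.4, 5]
    - [-29, 80, -4, 0, 0, 14.4, 5]
    - [-35, 95, -5, 0, 0, 17.4, 5]
    - [-41, 108, -6, 0, 0, 20.2, 5]
    - [-46, 119, -6, 0, 0, 22.8, 5]

```text
clock: 11.98
eef_pos: [0.4772, 0.0346, 0.1055]
tcp_rot: [-1.571, 0.696, -2.306]
ft_force: [-0.2, 0.1, -3.0]
gripper_width: 0.0206
```

Request:
send_rows:
  targets:
    - [-4, 9, 0, 0, 0, 2, 5]
    - [-6, 16, 0, 0, 0, 3.5, 5]
    - [-8, 21, 0, 0, 0, 4.5, 5]
    - [-9, 24, 0, 0, 0, 5, 5]
    - [-9, 25, 0, 0, 0, 5.1, 5]
    - [-9, 25, 0, 0, 0, 5.1, 5]

```text
clock: 12.72
eef_pos: [0.4686, 0.0588, 0.1056]
tcp_rot: [-1.571, 0.696, -2.22]
ft_force: [0.6, -0.5, -2.5]
gripper_width: 0.0208
```

```bash
python3 - <<'E'
from t import *
now(); go([468.6,60.1,105],53,39.9); snap("wrist",12); snap("top",12); snap("scene",12)
E
```

```text
t 12.72 tcp [468.6  58.8 105.6] psi 52.79 lean 39.9 roll z2 -0.0003 q [-0.43 -0.58  2.16  0.68  1.42  0.17] F [ 0.56 -0.49 -2.52] w 20.8
shift [ 0.   1.3 -0.6] rotvec [-0.  -0.   0.2]
```

View pics/wrist12.png

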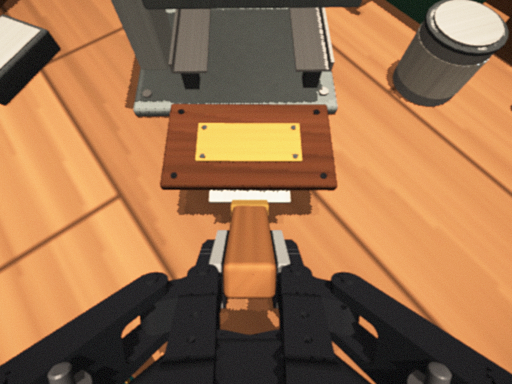

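View pics/top12.png

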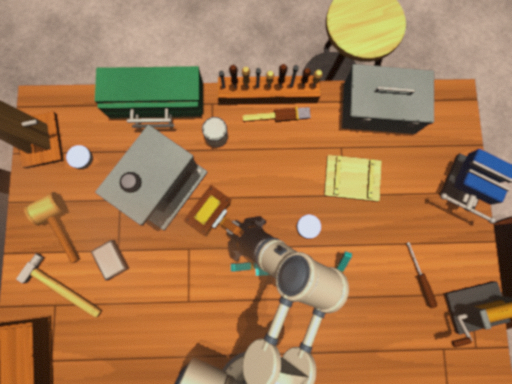

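View pics/scene12.png

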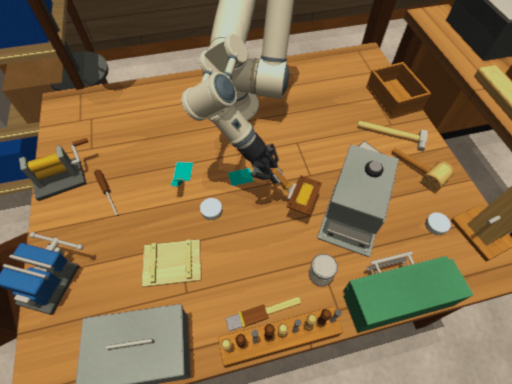

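```bash
python3 - <<'E'
from h import *
im=load("wrist",12)[0]; cv2.imwrite("pics/c12.png",cv2.resize(im[0:125,115:355],None,fx=3.3,fy=3.3,interpolation=2))
E
```

```text
(no output)
```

View pics/c12.png

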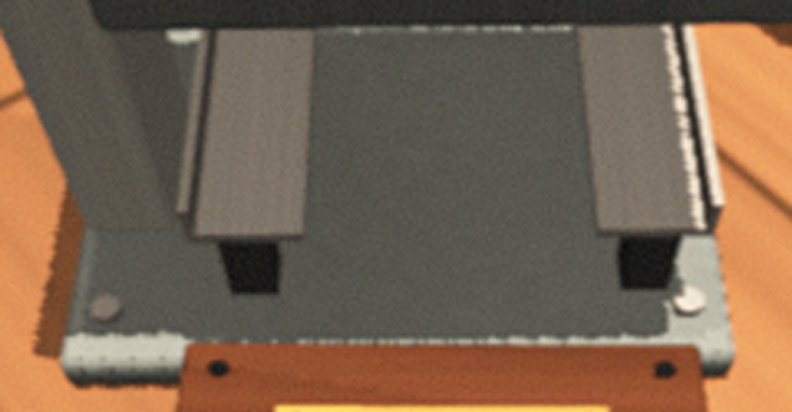

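```bash
python3 - <<'E'
from h import *
_,_,K,R,t=load("wrist",12)
f=lambda a,h:plane(np.array(a)/3.3+[115,0]-.35,h,K,R,t)[:,:2]
P=f([[195,234],[302,234],[600,231],[702,229]],.045)*1000; Q=f([[315,30],[578,28]],.045)*1000
B=f([[62,335],[735,345]],.012)*1000
L=np.array([[-65,78],[-65,45],[-65,-45],[-65,-78]],float)
print(P.round(1),Q.round(1),B.round(1))
for a in (P[1]-P[2],P[0]-P[3],B[0]-B[1]): print("yaw",np.degrees(np.arctan2(-a[0],a[1])).round(2),np.linalg.norm(a).round(1))
for i,j in((0,1),(1,2)):
    a=Q[i]-P[j]; print("yaw rail",np.degrees(np.arctan2(a[1],a[0])).round(2))
th=np.radians(53.2); Rz=np.array([[np.cos(th),-np.sin(th)],[np.sin(th),np.cos(th)]])
print("origin",(P-L@Rz.T).round(1),(P-L@Rz.T).mean(0).round(1))
print("base origin", ((B-np.array([[-85,127],[-85,-98]])@Rz.T)).round(1))
E
```

```text
[[521.8 255.2]
 [547.7 235.5]
 [620.7 181.4]
 [646.  163.2]] [[602.9 309.6]
 [675.2 255.8]] [[474.8 277.9]
 [649.9 139.5]]
yaw 53.49 90.8
yaw 53.48 154.6
yaw 51.67 223.2
yaw rail 53.35
yaw rail 53.77
origin [[623.2 260.5]
 [622.7 260.6]
 [623.6 260.4]
 [622.5 262. ]] [623.  260.9]
base origin [[627.4 269.9]
 [622.3 266.2]]
```

```bash
python3 - <<'E'
from t import *
from m import *
im,_,K,R,t=load("wrist",12); hsv=cv2.cvtColor(im,cv2.COLOR_BGR2HSV); H,S,V=[hsv[...,i].astype(int) for i in range(3)]
h=.0736
rect("wrist",12,roi((H>19)&(S>145)&(V>120),180,320,115,170),h,"brass")
rect("wrist",12,roi(((V<175)&(S>150)&(H<14))|((H>19)&(S>145)),155,342,100,190),h,"plaque")
c=np.array([[171,104.5],[328,105],[336,187],[161,187]])
P=plane(c,h,K,R,t)[:,:2]*1000; print(P.round(1),P.mean(0).round(1),[np.linalg.norm(P[i]-P[i-1]).round(1) for i in range(4)])
th=np.radians(52.8); d=P.mean(0)-[468.6,58.8]; print("fwd,lat",d@[np.cos(th),np.sin(th)],d@[-np.sin(th),np.cos(th)])
th=np.radians(53.4); x=np.array([np.cos(th),np.sin(th)]); y=np.array([-x[1],x[0]])
now()
for fx in(-170,-60,0): 
    p=np.array([623,262])+fx*x-86.5*x; print(fx,p.round(1)); go([*p,98],53.4,39.9)
E
```

```text
wrist brass 275 ctr 520.1 128.5 size 33.5 80.0 ang deg 52.0
wrist plaque 537 ctr 516.6 128.4 size 76.3 143.8 ang deg 52.8
[[490.8 195.4]
 [593.2 116.8]
 [546.9  59.4]
 [446.4 135.9]] [519.3 126.9] [np.float64(74.2), np.float64(129.1), np.float64(73.7), np.float64(126.3)]
fwd,lat 84.88699493496279 0.7685248154882487
t 12.88 tcp [468.6  58.7 105.6] psi 52.78 lean 39.9 roll z2 -0.0003 q [-0.43 -0.58  2.16  0.68  1.42  0.17] F [-0.39 -0.17 -3.25] w 20.9
-170 [470.1  56.1]
shift [ 1.5 -2.6 -7.6] rotvec [-0.  -0.   0.6]
-60 [535.7 144.4]
shift [67.1 85.7 -7.6] rotvec [-0.  -0.   0.6]
0 [571.4 192.6]
shift [102.8 133.9  -7.6] rotvec [-0.  -0.   0.6]
```

Request:
send_rows:
  targets:
    - [0.5, -0.5, -4, 0, 0, 0.3, 5]
    - [1.5, -1.5, -9, 0, 0, 0.6, 5]
    - [3, -1.5, -13, 0, 0, 0.6, 5]
    - [8, 5, -14.5, 0, 0, 0.6, 5]
    - [15, 14, -14.5, 0, 0, 0.6, 5]
    - [24, 26, -14.5, 0, 0, 0.6, 5]
    - [33, 39, -14.5, 0, 0, 0.6, 5]
    - [42, 51, -14.5, 0, 0, 0.6, 5]

```text
clock: 13.88
eef_pos: [0.5111, 0.111, 0.0913]
tcp_rot: [-1.571, 0.697, -2.209]
ft_force: [0.8, -0.6, -2.8]
gripper_width: 0.0204
```

Request:
send_rows:
  targets:
    - [8, 11, 0, 0, 0, 0, 5]
    - [15, 20, 0, 0, 0, 0, 5]
    - [20, 27, 0, 0, 0, 0, 5]
    - [22, 30, 0, 0, 0, 0, 5]
    - [22, 30, 0, 0, 0, 0, 5]

```text
clock: 14.5
eef_pos: [0.5325, 0.1399, 0.091]
tcp_rot: [-1.572, 0.696, -2.21]
ft_force: [-0.5, 0.0, -2.2]
gripper_width: 0.0208
```

```bash
python3 - <<'E'
from t import *
now(); go([572.5,192.4,91],53.4,39.9); snap("wrist",13); snap("top",13)
im=load("top",13)[0]; cv2.imwrite("pics/c13.png",cv2.resize(im[110:270,90:290],None,fx=4,fy=4,interpolation=2))
E
```

```text
t 14.5 tcp [532.5 139.9  91. ] psi 53.41 lean 39.89 roll z2 -0.0006 q [-0.17 -0.4   2.06  0.66  1.21  0.31] F [-0.47  0.01 -2.21] w 20.8
shift [40.  52.5  0. ] rotvec [-0. -0. -0.]
```

View pics/wrist13.png

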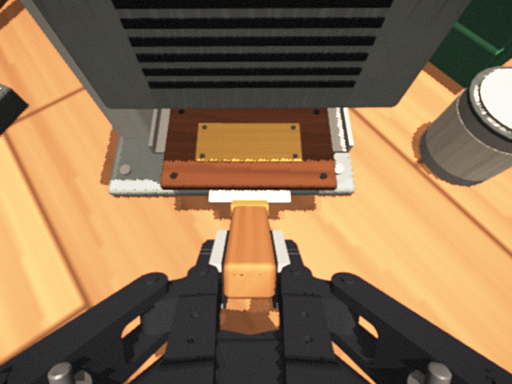

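View pics/c13.png

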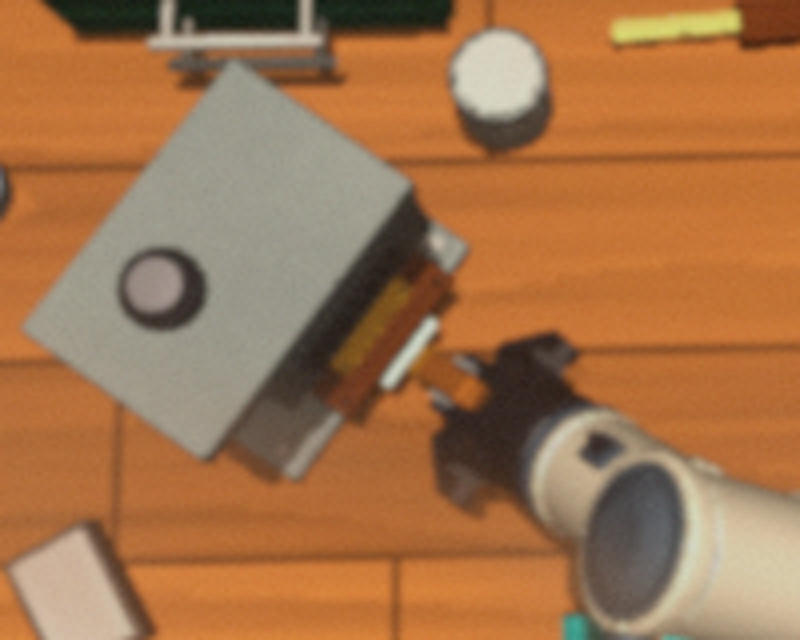

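```bash
python3 - <<'E'
from h import *
im,_,K,R,t=load("wrist",13)
th=np.radians(53.4); x=np.array([np.cos(th),np.sin(th)]); y=np.array([-x[1],x[0]])
def lf(uv,h): 
    d=plane(uv,h,K,R,t)[:,:2]*1000-[623,262]; print(h,np.c_[d@x,d@y].round(1).tolist())
lf([[110,182],[353,183]],.012)   # base front corners: expect -85, +127/-98
lf([[151,148],[167,108],[335,108],[352,148]],.054) 
lf([[108,107],[393,104]],.12) # head lower front corners: expect -84, +-80
lf([[171,109],[328,109],[336,187],[161,187]],.059)
cv2.imwrite("pics/c14.png",cv2.resize(im[90:210,100:370],None,fx=2.9,fy=2.9,interpolation=2))
E
```

```text
0.012 [[-78.2, 127.0], [-79.4, -93.5]]
0.054 [[-68.3, 77.8], [-29.3, 69.5], [-29.4, -71.5], [-68.4, -80.3]]
0.12 [[-82.4, 78.9], [-80.5, -79.7]]
0.059 [[-34.4, 64.4], [-34.5, -63.8], [-104.1, -62.1], [-104.0, 64.2]]
```

View pics/c14.png

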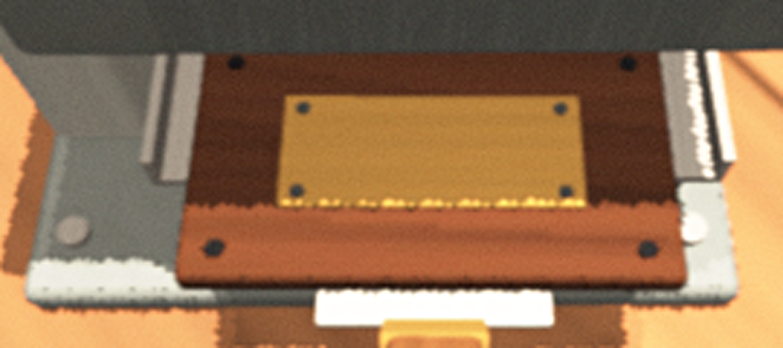

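Request:
send_rows:
  targets:
    - [3, 4, 0, 0, 0, 0, 5]
    - [8, 10, 0, 0, 0, 0, 5]
    - [14, 18, 0, 0, 0, 0, 5]
    - [20, 26, 0, 0, 0, 0, 5]
    - [25, 33, 0, 0, 0, 0, 5]
    - [28, 37, 0, 0, 0, 0, 5]
    - [30, 39, 0, 0, 0, 0, 5]
    - [30, 39, 0, 0, 0, 0, 5]

```text
clock: 15.6
eef_pos: [0.5626, 0.1789, 0.091]
tcp_rot: [-1.571, 0.696, -2.21]
ft_force: [-0.3, 0.4, -2.4]
gripper_width: 0.0207
```

```bash
python3 - <<'E'
from t import *
now(); go([573.1,193.2,91],53.4,39.9); snap("wrist",14); snap("top",14)
im=load("top",14)[0]; cv2.imwrite("pics/c15.png",cv2.resize(im[110:270,90:290],None,fx=4,fy=4,interpolation=2))
E
```

```text
t 15.6 tcp [562.6 178.9  91. ] psi 53.41 lean 39.89 roll z2 -0.0005 q [-0.07 -0.31  1.99  0.64  1.13  0.38] F [-0.34  0.42 -2.36] w 20.7
shift [10.5 14.3 -0. ] rotvec [-0. -0. -0.]
```

View pics/wrist14.png

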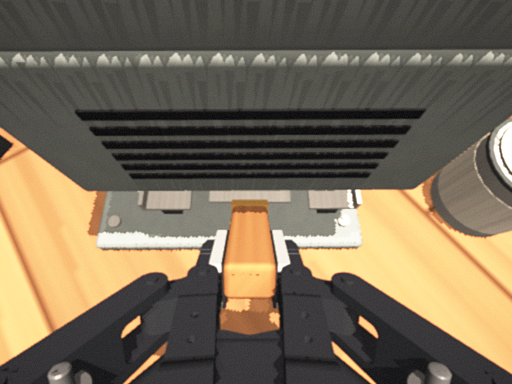

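View pics/c15.png

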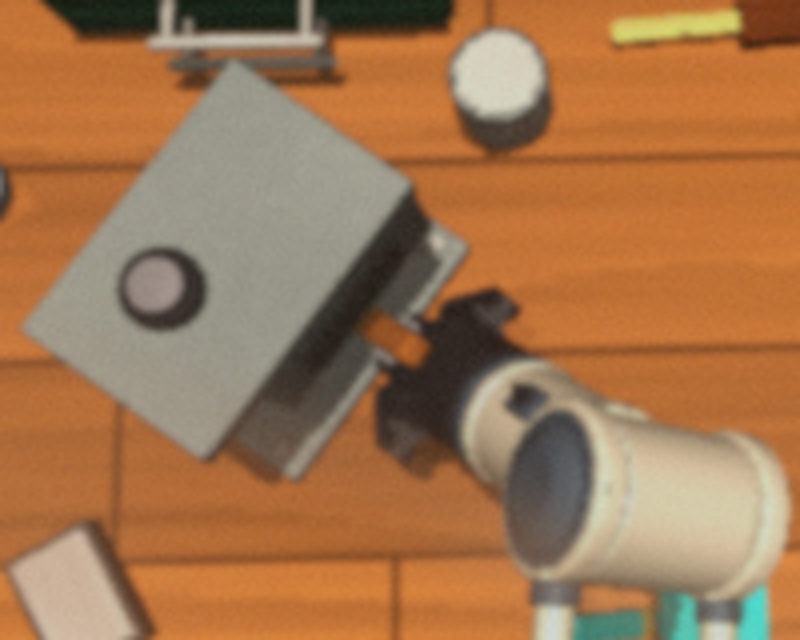

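Request:
send_rows:
  targets:
    - [2, 2.7, 0, 0, 0, 0, 5]
    - [5, 6.8, 0, 0, 0, 0, 5]
    - [8, 11, 0, 0, 0, 0, 5]
    - [10, 13.5, 0, 0, 0, 0, 5]
    - [10.5, 14.3, 0, 0, 0, 0, 5]
    - [10.5, 14.3, 0, 0, 0, 0, 5]
    - [10.5, 14.3, 0, 0, 0, 0, 5]

```text
clock: 16.58
eef_pos: [0.573, 0.1931, 0.0911]
tcp_rot: [-1.571, 0.696, -2.21]
ft_force: [0.0, 0.2, -3.6]
gripper_width: 0.0205
```

```bash
python3 - <<'E'
from t import *
now(); go([573.1,193.2,91],53.4,39.9); snap("wrist",15); snap("scene",15)
im=load("scene",15)[0]; cv2.imwrite("pics/c16.png",cv2.resize(im[130:270,270:410],None,fx=4.2,fy=4.2,interpolation=2))
E
```

```text
t 16.57 tcp [573.  193.1  91.1] psi 53.4 lean 39.9 roll z2 -0.0004 q [-0.04 -0.27  1.97  0.63  1.1   0.41] F [ 0.03  0.16 -3.56] w 20.5
shift [ 0.1  0.1 -0.1] rotvec [-0. -0.  0.]
```

View pics/wrist15.png

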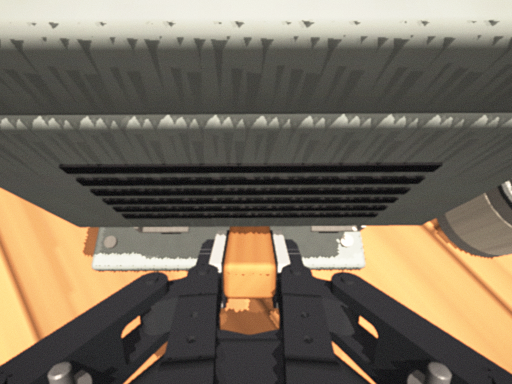

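View pics/c16.png

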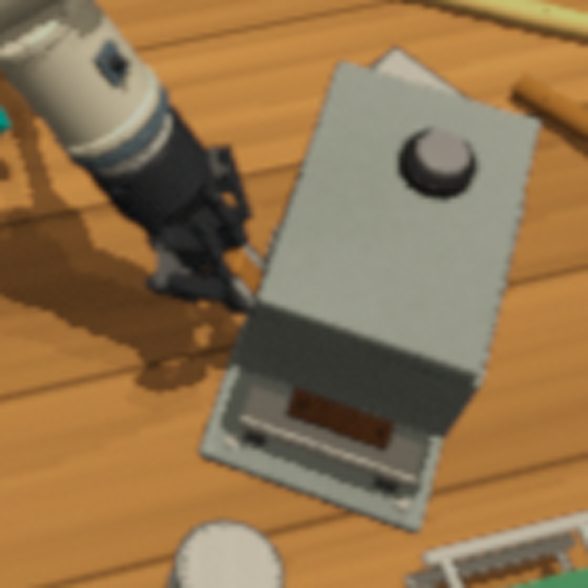

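```bash
python3 - <<'E'
from h import *
im,_,K,R,t=load("scene",15)
cv2.imwrite("pics/c17.png",cv2.resize(im[210:262,310:385],None,fx=10,fy=10,interpolation=2))
E
```

```text
(no output)
```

View pics/c17.png

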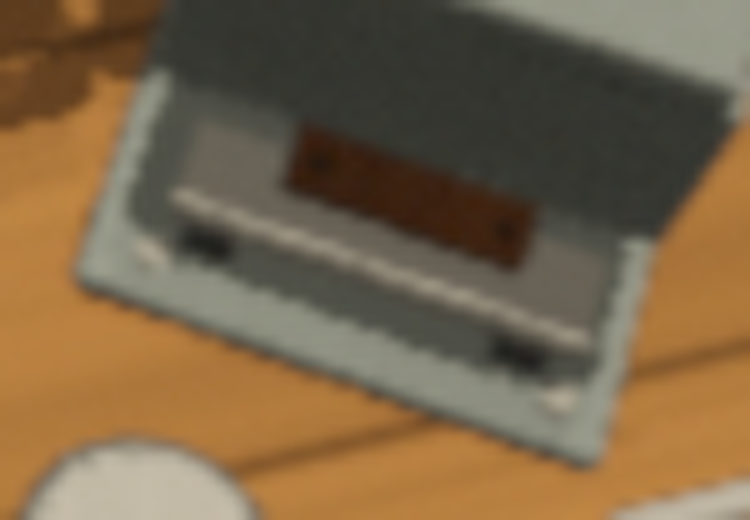

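```bash
python3 - <<'E'
from h import *
im,_,K,R,t=load("scene",15)
th=np.radians(53.4); x=np.array([np.cos(th),np.sin(th)]); y=np.array([-x[1],x[0]])
def lf(n,uv,h): 
    uv=np.array(uv)/10+[310,210]-.45
    d=plane(uv,h,K,R,t)[:,:2]*1000-[623,262]; print(n,np.c_[d@x,d@y].round(1).tolist())
lf("plaque",[[285,187],[520,270]],.051)
lf("upst",[[172,195],[595,343]],.054)
lf("base",[[75,275],[605,460]],.012)
E
```

```text
plaque [[-33.5, -63.1], [40.2, -62.8]]
upst [[-65.1, -80.8], [66.3, -79.4]]
base [[-84.6, -96.8], [84.3, -93.8]]
```

Request:
send_rows:
  targets:
    - [-0.2, -1.5, 0, 0, 0, 0, 5]
    - [-0.3, -2.9, -1, 0, 0, 0, 5]
    - [-0.3, -2.9, -2.5, 0, 0, 0, 5]
    - [-0.3, -2.9, -4, 0, 0, 0, 5]
    - [-0.3, -2.9, -5, 0, 0, 0, 5]
    - [-0.3, -2.9, -6, 0, 0, 0, 5]
    - [-0.3, -2.9, -7, 0, 0, 0, 5]
    - [-0.3, -2.9, -8, 0, 0, 0, 5]

```text
clock: 17.68
eef_pos: [0.5729, 0.1903, 0.0834]
tcp_rot: [-1.571, 0.697, -2.21]
ft_force: [-0.6, -0.3, -1.5]
gripper_width: 0.0207
```

Request:
send_rows:
  targets:
    - [0, 0, -1, 0, 0, 0, 5]
    - [0, 0, -2, 0, 0, 0, 5]
    - [0, 0, -3, 0, 0, 0, 5]
    - [0, 0, -4, 0, 0, 0, 5]
    - [0, 0, -5, 0, 0, 0, 5]
    - [0, 0, -5, 0, 0, 0, 5]

```text
clock: 18.42
eef_pos: [0.5727, 0.1902, 0.0779]
tcp_rot: [-1.572, 0.696, -2.21]
ft_force: [-0.2, -0.8, -1.0]
gripper_width: 0.0206
```

```bash
python3 - <<'E'
from t import *
now(); snap("scene",16)
im=load("scene",16)[0]; cv2.imwrite("pics/c18.png",cv2.resize(im[210:262,310:385],None,fx=10,fy=10,interpolation=2))
E
```

```text
t 18.43 tcp [572.7 190.2  77.9] psi 53.4 lean 39.89 roll z2 -0.0006 q [-0.04 -0.26  1.98  0.64  1.08  0.38] F [-0.2  -0.83 -0.99] w 20.6
```

View pics/c18.png

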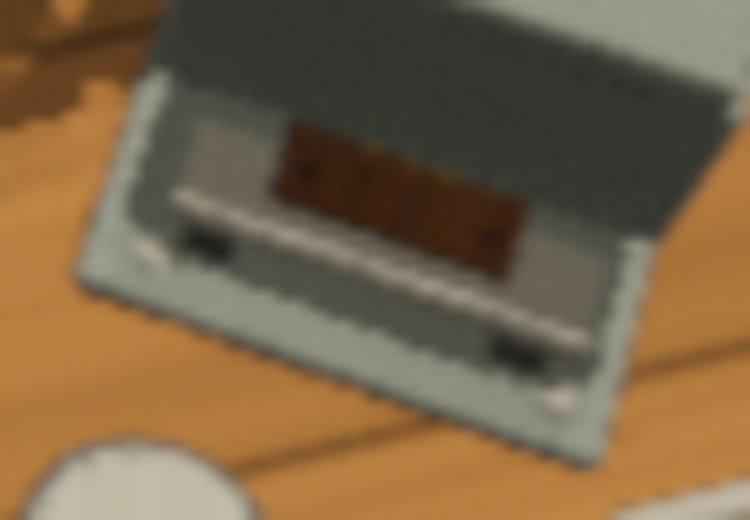

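```bash
python3 - <<'E'
from h import *
im,_,K,R,t=load("scene",16)
th=np.radians(53.4); x=np.array([np.cos(th),np.sin(th)]); y=np.array([-x[1],x[0]])
def lf(n,uv,h): 
    uv=np.array(uv)/10+[310,210]-.45
    d=plane(uv,h,K,R,t)[:,:2]*1000-[623,262]; print(n,np.c_[d@x,d@y].round(1).tolist())
lf("plaque",[[270,195],[508,280]],.045)
lf("plaquetop",[[292,122],[528,208]],.053)
E
```

```text
plaque [[-36.8, -64.2], [38.3, -64.1]]
plaquetop [[-37.6, -41.6], [37.4, -42.4]]
```

Request:
send_rows:
  targets:
    - [-2, -2.7, 0, 0, 0, 0, 5]
    - [-7, -9.4, 0, 0, 0, 0, 5]
    - [-14, -18.8, 0, 0, 0, 0, 5]
    - [-22, -29.6, 0, 0, 0, 0, 5]
    - [-31, -41.7, 0, 0, 0, 0, 5]
    - [-40, -53.9, 0, 0, 0, 0, 5]
    - [-49, -66, 0, 0, 0, 0, 5]
    - [-58, -78, 0, 0, 0, 0, 5]

```text
clock: 19.48
eef_pos: [0.5142, 0.1113, 0.0781]
tcp_rot: [-1.571, 0.696, -2.21]
ft_force: [-0.2, -0.1, -2.1]
gripper_width: 0.0205
```

Request:
send_rows:
  targets:
    - [-9, -12, 0, 0, 0, 0, 5]
    - [-18, -24, 0, 0, 0, 0, 5]
    - [-27, -36, 0, 0, 0, 0, 5]
    - [-35, -47, 2, 0, 0, 0, 5]
    - [-41, -55, 5, 0, 0, 0, 5]
    - [-44, -59, 10, 0, 0, 0, 5]
    - [-44, -60, 15, 0, 0, 0, 5]
    - [-44, -60, 15, 0, 0, 0, 5]

```text
clock: 20.48
eef_pos: [0.4712, 0.0522, 0.0939]
tcp_rot: [-1.57, 0.697, -2.209]
ft_force: [-0.3, 1.2, -2.2]
gripper_width: 0.0208
```

```bash
python3 - <<'E'
from t import *
now(); snap("scene",17); snap("wrist",17); snap("top",17)
im=load("scene",17)[0]; cv2.imwrite("pics/c19.png",cv2.resize(im[210:262,310:385],None,fx=10,fy=10,interpolation=2))
im=load("top",17)[0]; cv2.imwrite("pics/c20.png",cv2.resize(im[110:320,60:330],None,fx=2.9,fy=2.8,interpolation=2))
E
```

```text
t 20.48 tcp [471.2  52.2  93.9] psi 53.41 lean 39.93 roll z2 0.0008 q [-0.44 -0.55  2.16  0.69  1.41  0.12] F [-0.25  1.22 -2.23] w 20.8
```

View pics/c19.png

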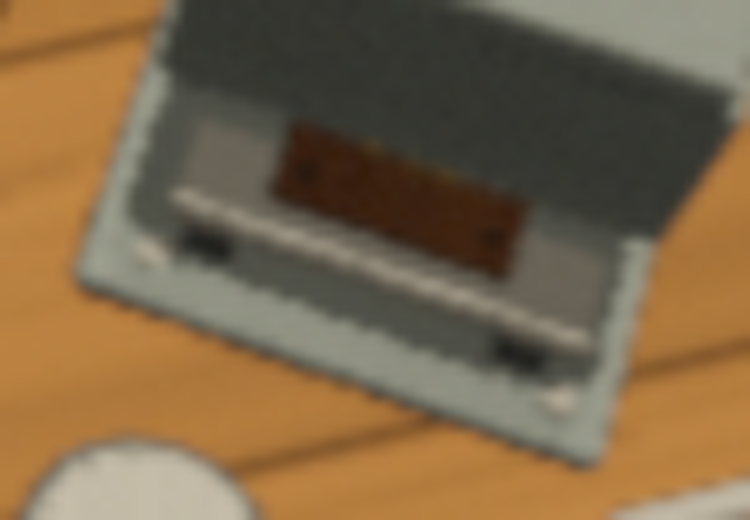

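View pics/wrist17.png

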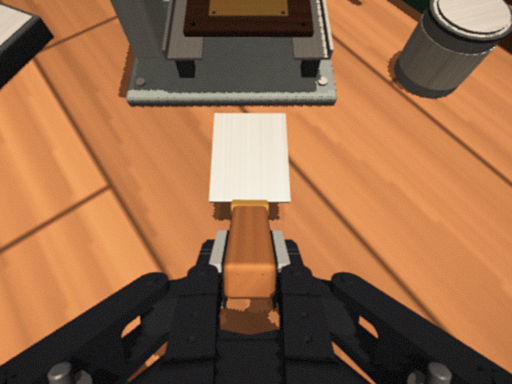

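View pics/c20.png

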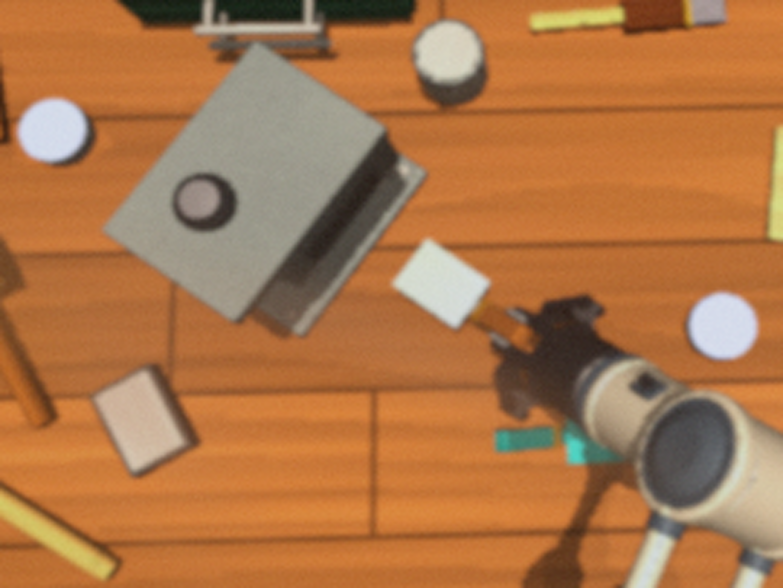

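```bash
python3 - <<'E'
from t import *
go([560,-50,90],0,39.9)
im,d,K,R,t=load("top",17); P=cloud(d,K,R,t)
hsv=cv2.cvtColor(im,cv2.COLOR_BGR2HSV)
from m import *
rect("top",17,roi((hsv[...,1]<60)&(hsv[...,2]>110),118,140,172,194),.235,"button")
H,S,V=[hsv[...,i].astype(int) for i in range(3)]
print(hsv[180,125],hsv[160,150],P[180,128],P[181,130],P[176,120])
ims=load("scene",17)[0]; cv2.imwrite("pics/b1.png",cv2.resize(ims[150:190,350:400],None,fx=12,fy=12,interpolation=2)); cv2.imwrite("pics/b2.png",cv2.resize(im[160:205,105:155],None,fx=12,fy=12,interpolation=2))
E
```

```text
shift [  89.3 -102.5   -2.9] rotvec [ -0.   -0.  -53.4]
top button 37 ctr 573.8 297.3 size 32.0 31.9 ang deg 44.7
[  7  35 152] [ 23  26 158] [0.5744793  0.2961083  0.24028269] [0.5713962  0.29033563 0.24286888] [0.58938697 0.32366615 0.21909462]
```

View pics/b1.png

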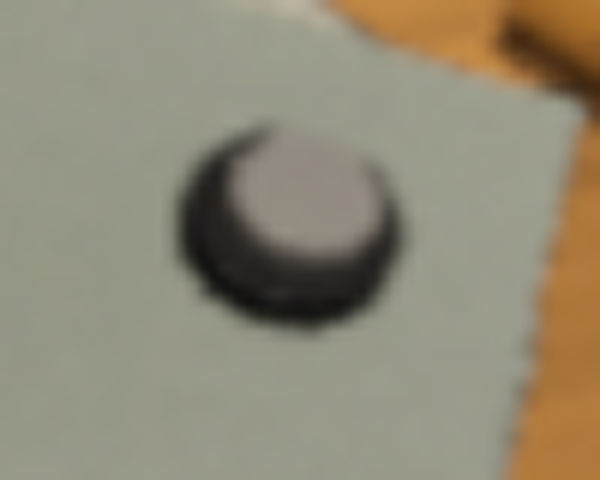

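View pics/b2.png

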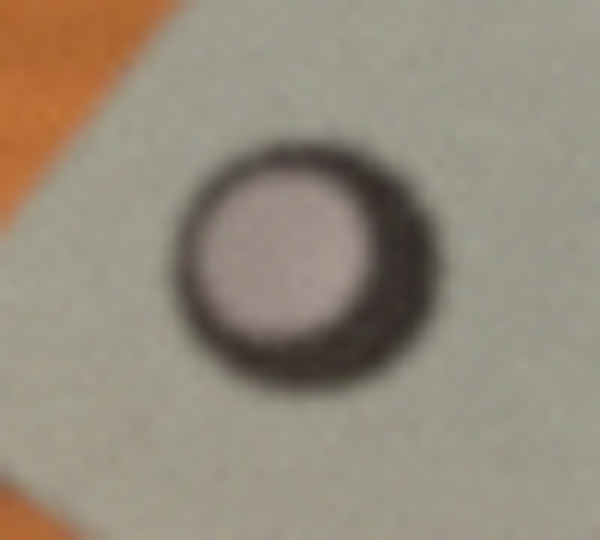

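```bash
python3 - <<'E'
from h import *
def ray(n,uv):
    _,_,K,R,t=load(n,17); C=-R.T@t; d=R.T@np.linalg.inv(K)@[*uv,1]; return C,d/np.linalg.norm(d)
a=ray("scene",(305/12+350-.46,190/12+150-.46)); b=ray("top",(285/12+105-.46,250/12+160-.46))
A=np.c_[a[1],-b[1]]; s=np.linalg.lstsq(A,b[0]-a[0],rcond=None)[0]
p,q=a[0]+s[0]*a[1],b[0]+s[1]*b[1]; print(p.round(4),q.round(4))
E
```

```text
[0.5744 0.298  0.2397] [0.5739 0.2959 0.2388]
```

Request:
send_rows:
  targets:
    - [10, -20, 5, 0, 0, -5, 5]
    - [25, -40, 5, 0, 0, -12, 5]
    - [40, -60, 2, 0, 0, -20, 5]
    - [55, -75, 0, 0, 0, -30, 5]
    - [70, -90, -2, 0, 0, -40, 5]
    - [85, -102, -3, 0, 0, -50, 5]
    - [89, -102.5, -3, 0, 0, -53.4, 5]
    - [89, -102.5, -3, 0, 0, -53.4, 5]

```text
clock: 21.62
eef_pos: [0.5596, -0.0487, 0.0894]
tcp_rot: [-1.572, 0.695, -3.139]
ft_force: [0.5, 0.7, -1.0]
gripper_width: 0.0203
```

```bash
python3 - <<'E'
from t import *
now(); go([560,-50,42.5],0,39.9); snap("wrist",18)
E
```

```text
t 21.62 tcp [559.6 -48.7  89.4] psi 0.19 lean 39.82 roll z2 -0.0009 q [-0.24 -0.61  2.2   0.21  0.87  1.25] F [ 0.48  0.74 -0.96] w 20.3
shift [  0.4  -1.3 -46.9] rotvec [-0.1 -0.1 -0.2]
```

View pics/wrist18.png

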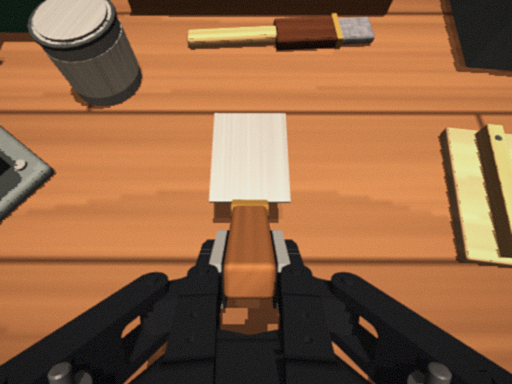

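Request:
send_rows:
  targets:
    - [0, 0, -15, 0, 0, 0, 5]
    - [0, 0, -30, 0, 0, 0, 5]
    - [0, 0, -39, 0, 0, 0, 5]
    - [0, 0, -43, 0, 0, 0, 5]
    - [0, 0, -45, 0, 0, 0, 5]
    - [0, 0, -46, 0, 0, 0, 5]
    - [0, 0, -46, 0, 0, 0, 5]

```text
clock: 22.55
eef_pos: [0.56, -0.0503, 0.0446]
tcp_rot: [-1.571, 0.697, 3.141]
ft_force: [0.5, 0.3, -1.7]
gripper_width: 0.0205
```

```bash
python3 - <<'E'
from t import *
now()
E
```

```text
t 22.55 tcp [560.  -50.3  44.6] psi 0.0 lean 39.94 roll z2 -0.0002 q [-0.25 -0.56  2.26  0.23  0.77  1.22] F [ 0.54  0.31 -1.65] w 20.5
```

Request:
send_rows:
  targets:
    - [0, 0, -1, 0, 0, 0, 5]
    - [0, 0, -2, 0, 0, 0, 5]
    - [0, 0, -2, 0, 0, 0, 5]

```text
clock: 22.92
eef_pos: [0.5601, -0.0503, 0.0427]
tcp_rot: [-1.571, 0.697, 3.141]
ft_force: [-1.1, 0.3, -0.3]
gripper_width: 0.0206
```

```bash
python3 - <<'E'
from t import *
now()
E
```

```text
t 22.93 tcp [560.1 -50.3  42.7] psi 0.0 lean 39.96 roll z2 -0.0002 q [-0.25 -0.56  2.26  0.23  0.77  1.22] F [-1.14  0.33 -0.33] w 20.6
```

Force is about zero, so the blade is on the bench. I'll open slowly.

Request:
send_rows:
  targets:
    - [0, 0, -0.5, 0, 0, 0, 22]
    - [0, 0, -0.5, 0, 0, 0, 26]
    - [0, 0, -0.5, 0, 0, 0, 32]
    - [0, 0, -0.5, 0, 0, 0, 45]
    - [0, 0, -0.5, 0, 0, 0, 60]
    - [0, 0, -0.5, 0, 0, 0, 75]
    - [0, 0, -0.5, 0, 0, 0, 85]
    - [0, 0, -0.5, 0, 0, 0, 85]
  newtons: 40

```text
clock: 23.92
eef_pos: [0.5598, -0.0503, 0.0416]
tcp_rot: [-1.571, 0.696, 3.141]
ft_force: [-0.2, -0.5, -0.1]
gripper_width: 0.0854
```

```bash
python3 - <<'E'
from t import *
now(); snap("wrist",19)
E
```

```text
t 23.93 tcp [559.8 -50.3  41.6] psi 0.0 lean 39.9 roll z2 -0.0004 q [-0.25 -0.56  2.26  0.23  0.77  1.22] F [-0.17 -0.53 -0.11] w 85.4
```

View pics/wrist19.png

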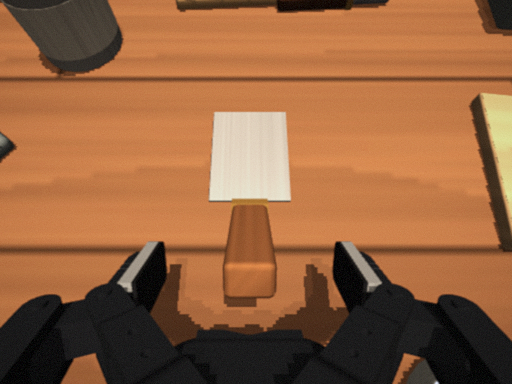

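Request:
send_rows:
  targets:
    - [-12, 0, 15, 0, 0, 0, 85]
    - [-32, 0, 39, 0, 0, 0, 85]
    - [-52, 0, 63, 0, 0, 0, 85]
    - [-66, 0, 85, 0, 0, 0, 85]
    - [-66, 0, 130, 0, 4, 0, 85]
    - [-66, 0, 180, 0, 12, 0, 60]
    - [-60, 20, 230, 0, 20, 2, 30]
    - [-50, 50, 270, 0, 28, 5, 5]

```text
clock: 24.98
eef_pos: [0.5102, -0.0002, 0.3153]
tcp_rot: [-1.592, 0.208, -3.062]
ft_force: [0.2, -0.4, 0.6]
gripper_width: 0.0316
```

```bash
python3 - <<'E'
from t import *
now(); go([574,297,320],35,0); snap("scene",20)
E
```

```text
t 24.98 tcp [ 5.102e+02 -2.000e-01  3.153e+02] psi 4.78 lean 11.98 roll z2 -0.0203 q [-0.11 -0.3   1.46  0.06  1.78  1.4 ] F [ 0.24 -0.41  0.56] w 31.6
shift [ 63.8 297.2   4.7] rotvec [-5.2 10.9 30.2]
```

View pics/scene20.png

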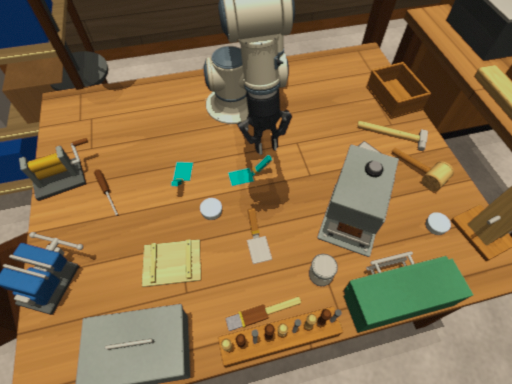

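Spatula stands at scene pixel (259,250), and the arm is clear. Next I go over the button with the fingers shut.

Request:
send_rows:
  targets:
    - [8, 40, 5, 0, 2, 3, 0]
    - [16, 80, 10, -1, 4, 8, 0]
    - [26, 125, 10, -2, 6, 13, 0]
    - [36, 170, 10, -3, 8, 19, 0]
    - [46, 215, 10, -4, 10, 25, 0]
    - [56, 260, 10, -5, 11, 30, 0]
    - [63, 290, 8, -5.2, 10.9, 30.2, 0]
    - [64, 297, 5, -5.2, 10.9, 30.2, 0]
  newtons: 60

```text
clock: 26.02
eef_pos: [0.5739, 0.2986, 0.3149]
tcp_rot: [-1.572, -0.0, -2.529]
ft_force: [0.4, -0.5, -0.4]
gripper_width: -0.0002
```

Request:
send_rows:
  targets:
    - [0, 0, 0, 0, 0, 0, 0]
    - [0, 0, 0, 0, 0, 0, 0]

```text
clock: 26.28
eef_pos: [0.5738, 0.2956, 0.3171]
tcp_rot: [-1.571, 0.002, -2.532]
ft_force: [0.5, 0.2, -0.8]
gripper_width: 0.0001
```

```bash
python3 - <<'E'
from t import *
now(); go([574.2,297,243],35,0); snap("wrist",21); snap("scene",21)
im=load("scene",21)[0]; cv2.imwrite("pics/c21.png",cv2.resize(im[60:240,270:430],None,fx=3.3,fy=3.3,interpolation=2))
E
```

```text
t 26.27 tcp [573.8 295.6 317.1] psi 34.9 lean 0.09 roll z2 -0.0004 q [0.42 0.26 0.89 0.   1.99 1.38] F [ 0.5   0.16 -0.8 ] w 0.1
shift [  0.4   1.4 -74.1] rotvec [-0.1  0.1  0.1]
```

View pics/wrist21.png

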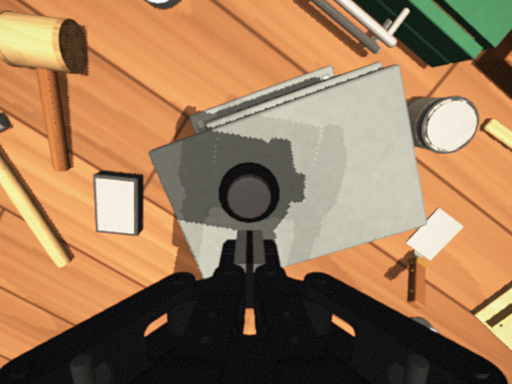

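View pics/c21.png

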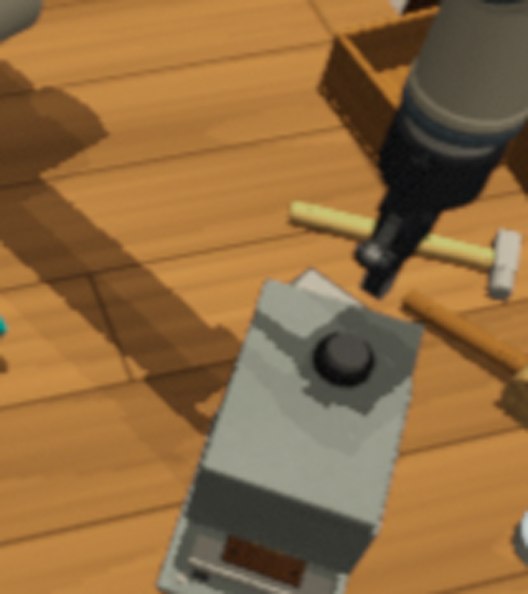

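```bash
python3 - <<'E'
from h import *
_,_,K,R,t=load("wrist",21); print(plane([[249,194]],.239,K,R,t))
E
```

```text
[[0.57640831 0.29791451 0.239     ]]
```

Request:
send_rows:
  targets:
    - [0.4, 1.4, -20, 0, 0, 0, 0]
    - [0.4, 1.4, -45, 0, 0, 0, 0]
    - [0.4, 1.4, -62, 0, 0, 0, 0]
    - [0.4, 1.4, -72, 0, 0, 0, 0]
    - [0.4, 1.4, -75, 0, 0, 0, 0]
    - [0.4, 1.4, -77, 0, 0, 0, 0]
    - [0.4, 1.4, -79, 0, 0, 0, 0]
    - [0.4, 1.4, -79, 0, 0, 0, 0]

```text
clock: 27.38
eef_pos: [0.5744, 0.298, 0.2384]
tcp_rot: [-1.571, 0.002, -2.531]
ft_force: [-0.2, -2.0, 3.6]
gripper_width: 0.0001
```

```bash
python3 - <<'E'
from t import *
now()
E
```

```text
t 27.38 tcp [574.4 298.  238.4] psi 34.96 lean 0.12 roll z2 -0.0002 q [0.43 0.22 1.07 0.   1.84 1.39] F [-0.19 -2.05  3.61] w 0.1
```

Request:
send_rows:
  targets:
    - [0, 0, -1.5, 0, 0, 0, 0]
    - [0, 0, -3, 0, 0, 0, 0]
    - [0, 0, -3, 0, 0, 0, 0]

```text
clock: 27.75
eef_pos: [0.5744, 0.298, 0.2361]
tcp_rot: [-1.571, 0.003, -2.531]
ft_force: [-1.7, -2.3, 7.7]
gripper_width: 0.0001
```

Request:
send_rows:
  targets:
    - [0, 0, -1, 0, 0, 0, 0]
    - [0, 0, -2, 0, 0, 0, 0]
    - [0, 0, -2, 0, 0, 0, 0]

```text
clock: 28.12
eef_pos: [0.5744, 0.298, 0.2359]
tcp_rot: [-1.57, 0.005, -2.532]
ft_force: [-1.8, -4.4, 12.6]
gripper_width: 0.0
```

Request:
send_rows:
  targets:
    - [0, 0, -1, 0, 0, 0, 0]
    - [0, 0, -2, 0, 0, 0, 0]
    - [0, 0, -2, 0, 0, 0, 0]

```text
clock: 28.5
eef_pos: [0.5744, 0.298, 0.2358]
tcp_rot: [-1.57, 0.007, -2.531]
ft_force: [-5.3, -5.1, 18.2]
gripper_width: -0.0
```

```bash
python3 - <<'E'
from t import *
now(); snap("scene",22)
im=load("scene",22)[0]; cv2.imwrite("pics/c22.png",cv2.resize(im[90:210,310:430],None,fx=5,fy=5,interpolation=2))
E
```

```text
t 28.5 tcp [574.4 298.  235.8] psi 34.96 lean 0.4 roll z2 0.0008 q [0.43 0.22 1.09 0.   1.83 1.39] F [-5.35 -5.14 18.24] w -0.0
```

View pics/c22.png

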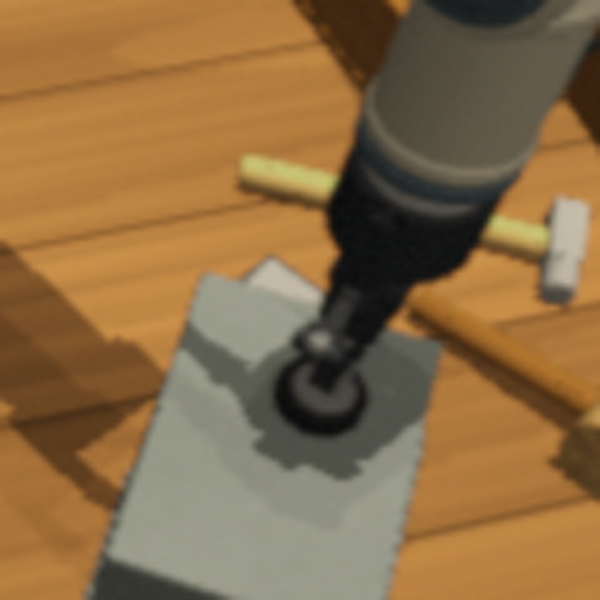

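Request:
send_rows:
  targets:
    - [0, 0, 10, 0, 0, 0, 0]
    - [0, 0, 40, 0, 0, 0, 0]
    - [0, 0, 80, 0, 0, 0, 0]
    - [-10, -30, 100, 0, 0, 0, 0]
    - [-30, -80, 110, 0, 0, 0, 0]
    - [-50, -130, 110, 0, 0, 0, 0]
    - [-70, -180, 110, 0, 0, 0, 0]
    - [-90, -230, 110, 0, 0, 0, 0]

```text
clock: 29.55
eef_pos: [0.4835, 0.0672, 0.3397]
tcp_rot: [-1.572, 0.001, -2.53]
ft_force: [-0.3, 0.7, 0.3]
gripper_width: 0.0
```

```bash
python3 - <<'E'
from t import *
now(); snap("scene",23); snap("top",23)
im=load("scene",23)[0]; cv2.imwrite("pics/c23.png",cv2.resize(im[210:262,310:385],None,fx=10,fy=10,interpolation=2))
E
```

```text
t 29.55 tcp [483.5  67.2 339.7] psi 35.03 lean 0.1 roll z2 -0.0016 q [ 0.07 -0.16  1.28  0.    2.02  1.03] F [-0.35  0.74  0.31] w 0.0
```

View pics/scene23.png

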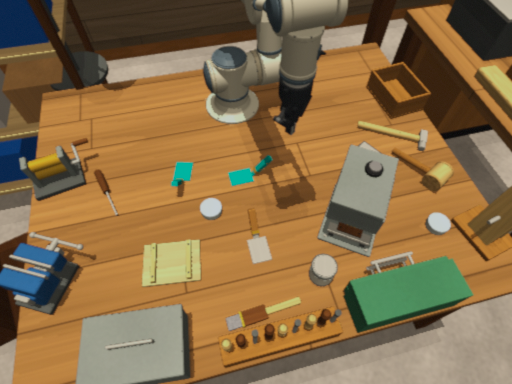

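View pics/c23.png

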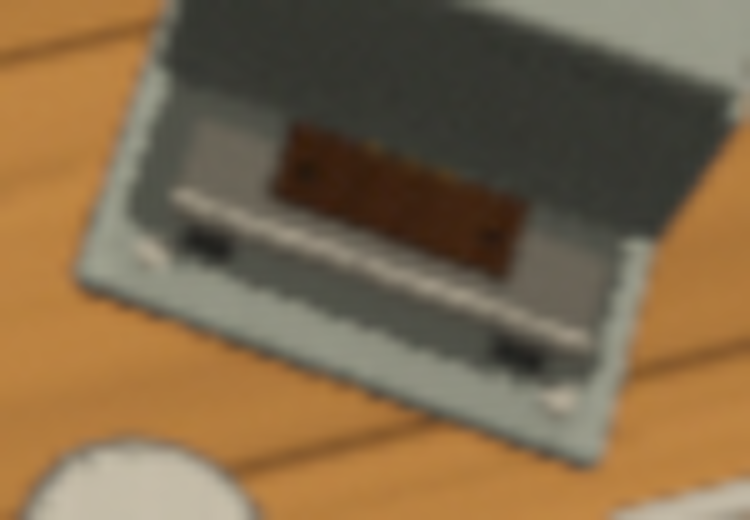

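View pics/top23.png

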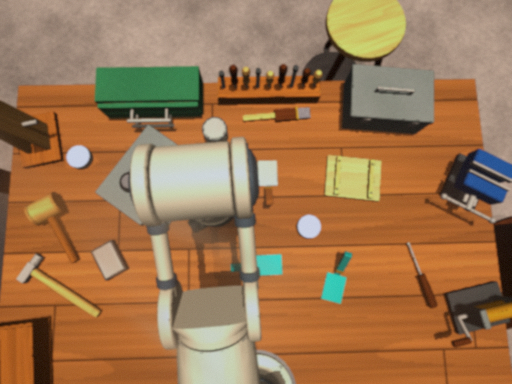

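```bash
python3 - <<'E'
from workcell import r
print(r.close_job())
E
```

```text
the job is handed in; nothing more can be done
None
```

I slid the spatula under the plaque and carried it level to the lamp. I set it down on the rails, drew the spatula out and stood it blade-down on the open bench. Then I pressed the start button with the shut fingers, backed clear and handed the job in at about 29.6 s.

**Last checks:**
- **Plaque:** the scene camera put its visible end at x −37 to +38 mm and y −64 mm in the lamp's frame, so it is centred to about 1 mm. Its edge was parallel to the rails to within my measuring error (well under 1°). It did not move when the spatula came out or during the press.
- **Button:** the tool stopped at 235.8 mm while the push rose from 8 to 18 N, well above the 5 N spring, so I take it as fully down. I could only see about 3 to 4 mm of downward movement from my camera estimate of the button top, against the stated 6 mm. Contact was already at 3.6 N at my first reading.
- **Spatula and tin:** the spatula stands with its blade flat and the tin looks undisturbed. I saw no lamp contact except the fingers on the button.

**Two points that differ from the text:**
- The lamp's yaw measured about 0.93 rad, outside the stated 0.2 to 0.6 rad. The column, rails and open side all agreed with the measurement, so I used it.
- I stood the spatula on the bench before pressing the button rather than after, because the press needed empty fingers.

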